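Load a sloping filter press and clamp it to its set force

ROBOT

A 6-joint arm with a two-finger parallel gripper is mounted at the origin on a cart in front of the work surface, level with it; the furniture and walls round the work are solid. World frame = base frame: x ahead of the robot, y to its left, z up, the work surface at z = 0. Lengths are in mm, angles in rad, forces in N, time in s.
With the tool pointing down it reaches from about 350 to 975 mm from the base axis. Payload 7.1 kg.
Tool frame: the origin (TCP) lies between the finger pads; the fingertips stand 19 mm ahead of it and the grasp point (between the pads) is the TCP (ctrl.tcp_to_tips is the distance from the TCP to the fingertips, in mm); z points along the fingers, y is the line along which they close (so a half turn about z gives the same grasp; the last joint's range is limited). The gripper opens to 88 mm and grips with 3 to 60 N. Pads are 20 mm wide; open, the fingers measure 115 mm over their backs; the gripper's body (75 mm by 178 mm) begins 61 mm behind the grasp point.
Start: joints at [-1.224, 0.423, 1.63, -0, 1.089, -0.019], TCP at [223.577, -583.625, 241.675] pointing down, gripper open.
Joint ranges: [-3, 3], [-0.9, 2.11], [0.09, 2.58], [-1.31, 4.45], [0.11, 2.69], [-2.54, 2.54]. Speed limits (rad/s): [2.39, 2.39, 3.01, 3.14, 3.14, 3.14].

INTERFACE

Orientations are given as a rotation vector (axis times angle).
In Python, from workcell import status, optics, ctrl gives the robot as it stands. The module is installed in compiled form; this text tells all that it offers.
- The arm moves only by the shell command python3 -m inch 'ROWS'. ROWS is JSON, a list that holds one entry, the list of rows, each a list of 7 numbers: the shift along the tool's x, y, z in mm, then the turn, a rotation vector about the tool's x, y, z in rad, then the opening in per cent of the stroke, from 0 (shut) to 100 (fully open). A call has 1 to 20 rows; each row is the pose to reach, as a shift and turn from the pose commanded when the call began, along the tool's axes at that moment; what a row does not reach only later rows make up. A row lasts 1/10 s, in which the tool goes at most 50 mm and 8.59 degrees, less where a joint would pass 70% of its speed; a pose out of reach is approached as far as the arm can. A call with a gripper value outside its range is refused whole. The fingers move at their own pace and stop on an object; the grip force is fixed at half the most. Time passes only in rows, so rows that repeat a pose let the fingers close. It gives the time, the measured TCP pose, the force, the opening and the grip force at its end, in the units of the state.
- status.get_obs(): the state, without advancing time (a new reading comes with each control period).
- optics.get_image(name): name is "scene" or "side" or "wrist"; returns a dict with "frame" (480x640x3 uint8, red, green, blue), "fx", "fy", "cx", "cy" (pixels), "rvec" (rotation vector, rad) and "tvec" (3), from world to camera coordinates, as OpenCV has them; the wrist camera has in their place "hand_eye" (4x4, takes a point from camera to tool coordinates, whose origin is the TCP and whose axes are the flange's). Camera axes: x right, y down, z forward; pixel columns grow to the right and rows downward; lengths in mm; the calibration is good to about 2 mm. A picture is of the moment at which its call begins: read the wrist's pose just before it. There is no depth.
- ctrl.close_job(): hands the job in; it is judged then, once.
The state is a dict: "t": time; "qpos": joint angles; "qvel": joint speeds; "joint_torque": joint torques, N m; "ee_pos": TCP position; "orientation": TCP orientation; "ft_force": force on the tool from outside, world axes, zero at the start; "moment": the same for the moment, N m; "width": finger opening in mm; "grasp_force": force on a finger pad.
Only numpy, scipy, OpenCV 4.12 (cv2) and the standard library are available. Lean on these libraries where they do the work, as an engineer would, in place of code of your own. Each camera call takes 0.05 s, during which the arm holds its last target. There are 200 camera calls.

TASK

Load the filter press: swing its blue clamp arm well out of the way, and lay every filter cassette lying on the bench flat on the sloping bed, one squarely on top of another with each one's short end leaning back against the backstop, then put the steel pressure plate on top of the pile in the same way. Swing the arm fully back in over the pile as far as its stop, and turn the crank clockwise until the red indicator pin has clearly popped out of the crank's hub (by about 1 cm), but do not crank on until the pin is at the end of its travel. Leave the timer, the label roll and the marker where they are.

Things in the scene. Friction and masses are not known exactly. Their poses are not given: they have to be found in the camera images.
- bed: Bed of the press, a fixed metal plate sloping 0.28 rad down to the backstop at its far end. Origin on its surface, about 55 mm above the bench, where the centre of a loaded cassette's underside comes. x runs down the slope to the backstop, y across it, z square to the bed. Surface from x = -75 to +111 mm, y = +-65 mm.
- backstop (a point): Middle of the front face of the backstop where it meets the bed (x = +48 mm of the bed): a grey upright block square to the bed, 14 mm thick, 100 mm wide, 80 mm high. From it a lip as high stands 10 mm forward on each side (6 mm thick, inner faces at y = +-37 mm), so a 60 mm wide piece enters with 7 mm to spare on each side: keep it central (y = 0).
- cassette_a: Filter cassette, 96 x 60 x 15 mm, 60 to 130 g, white with blue gasket borders and four black ports, lying flat on the bench. Origin at the centre of its underside, x along its 96 mm length, y along its 60 mm width, z up; either short end may go to the backstop and either face up.
- cassette_b: Another filter cassette, the same as cassette_a
- cassette_c: Another filter cassette, the same as cassette_a
- cassette_d: Another filter cassette, the same as cassette_a. Two to four of the cassettes are there in a run; all of those have to be loaded.
- pressure_plate: Bare steel plate, 96 x 60 x 10 mm, 200 to 330 g, lying flat on the bench. Origin at the centre of its underside, x along its length, z up.
- pivot (a point): Foot of the post on which the blue clamp arm turns, on the bed's surface behind the backstop at x = +84 mm, y = 0 of the bed; the post is 22 mm thick and 122 mm high, and the arm's axis is the post's, along the bed's z.
- swing_arm (a joint): Angle of the clamp arm about its post, rad. 0: fully in against its stop, pointing along the bed's -x over the pile. It grows anticlockwise seen from above as it opens, to 2.2; starts at 0 to 0.6, in the way; clear of loading from 1.75 on. Stiff (0.7 N m): stays where left. The arm is a bar 24 mm wide, 185 mm long, from 96 to 112 mm above the bed.
- clamp_handle (a point): Point to grip on the arm's handle, a black freely turning upright grip, 16 mm in diameter and 45 mm tall (along the bed's z), 172 mm from the post at the arm's free end; the point lies 19 mm below its top. The crank beside it stands higher: 88 mm off is the screw's axis, and the crank sweeps 43 mm round that.
- crank (a joint): Turn of the crank about the screw's axis (along the bed's z, 84 mm from the post, so over the bed's origin when the arm is in), rad; grows clockwise seen from above (tightening), 0 to 14.6, starts at 0 to 1. Each rad lowers screw, crank and pad by 4 mm; at 0 the pad's underside is 79 mm above the bed. Takes 0.12 N m, 0.2 under load; stays where left.
- hub_top (a point): Centre of the top of the crank's hub (radius 15 mm), on the screw's axis; 194 mm above the bed when the crank is at 0.
- crank_grip (a point): Point to grip on the crank's handle, a black freely spinning upright sleeve 16 mm in diameter and 42 mm tall (along the bed's z) at 35 mm from the screw's axis, standing on the crank level with the hub's top; the point lies 16 mm below its top. With crank at 0 and arm in it is on the bed's +y side. It can be led round with the gripper's heading kept.
- indicator (a joint): How far the red pin (13 mm in diameter) stands out of the hub's top, m; 0 while the pad under the screw is free. The pad is sprung with 10 N preload; once it presses harder on the pile, the pin rises 1 mm per mm of screw (0.25 rad of crank), 0.3 N a mm. Popped out: over 8 mm. Travel ends at 20 mm; beyond 18.5 mm is overtightened.
- pin_top (a point): Centre of the top face of the red indicator pin
- bench_timer: Bystander: small white timer, 64 x 64 x 22 mm, loose; origin at the centre of its underside
- label_roll: Bystander: roll of white labels lying flat, 58 mm across, 24 mm high, loose; origin at the centre of its underside
- marker_black: Bystander: white and black marker pen, 14 x 134 x 15 mm, loose; origin at the centre of its underside
Things that resemble listed ones, but are neither listed nor needed, are in the scene too. What is shaped like the cassette_c but orange or turquoise is not meant.

How it is judged (in metres and radians):
On the way, in this order (a step that is already met when the one before it is completed fails the run):
1. every cassette that is there lies flat in the pile on the bed, against the backstop (x of cassette_a in the frame of bed between -0.006 and 0.004 m and y of cassette_a in the frame of bed between -0.007 and 0.007 m and z of cassette_a in the frame of bed between -0.004 and 0.075 m and angle between the z axis of each of cassette_a, cassette_b, cassette_c, cassette_d and the z axis of bed, either way round below 0.08 rad and angle between the x axis of each of cassette_a, cassette_b, cassette_c, cassette_d and the x axis of bed, either way round below 0.1 rad and x of cassette_b in the frame of bed between -0.006 and 0.004 m and y of cassette_b in the frame of bed between -0.007 and 0.007 m and z of cassette_b in the frame of bed between -0.004 and 0.075 m and x of cassette_c in the frame of bed between -0.006 and 0.004 m and y of cassette_c in the frame of bed between -0.007 and 0.007 m and z of cassette_c in the frame of bed between -0.004 and 0.075 m and x of cassette_d in the frame of bed between -0.006 and 0.004 m and y of cassette_d in the frame of bed between -0.007 and 0.007 m and z of cassette_d in the frame of bed between -0.004 and 0.075 m), for 0.2 s.
2. the pressure plate lies on the pile, against the backstop (x of pressure_plate in the frame of bed between -0.006 and 0.004 m and y of pressure_plate in the frame of bed between -0.007 and 0.007 m and z of pressure_plate in the frame of bed between 0.024 and 0.075 m and angle between the z axis of pressure_plate and the z axis of bed, either way round below 0.08 rad and angle between the x axis of pressure_plate and the x axis of bed, either way round below 0.1 rad), for 0.2 s.
3. the clamp arm is swung in to its stop (value of joint swing_arm below 0.06 rad), for 0.2 s.
4. the indicator pin has popped out while the pad presses on the plate (value of joint indicator between 0.008 and 0.0185 m and contact force between pressure_plate and indicator above 7 N), for 0.2 s.
At the end, for the whole second after the job is handed in: Cassettes and plate lie in one pile on the bed, plate uppermost and pressed by the pad (over 7 N), each within 6 mm of the backstop and 7 mm of the centre line, flat to 0.08 and square to 0.1 rad; arm within 0.06 rad of its stop; pin out by 8 to 18.5 mm; all released (all of step 1 and all of step 2 and all of step 4 and value of joint swing_arm below 0.06 rad); the robot touches nothing.
It fails at once if overtightened: the indicator pin driven to the end of its travel (value of joint indicator above 0.0192 m).
It fails at once if the timer is knocked away (over 4 cm) (distance of bench_timer from where it was at the start of the episode above 0.04 m).
It fails at once if the label roll is knocked away (over 4 cm) (distance of label_roll from where it was at the start of the episode above 0.04 m).
It fails at once if the marker is knocked away (over 4 cm) (distance of marker_black from where it was at the start of the episode above 0.04 m).
Of cassette_a, cassette_b, cassette_c, cassette_d only 2 to 4 are there at a start; the rules pass over those that are not, and their reading is None.
At some moment in a run one of cassette_a, cassette_b, cassette_c, cassette_d, pressure_plate may be knocked a few centimetres aside while the robot is not near it.
Once in a run the grip may slacken for a moment while it holds something.
It also fails if it takes over 210 s, if anything falls off the work surface, if the arm or the gripper's body presses on something with over 40 N, if the wrist force passes 120 N, or if a joint passes its speed limit or range.

## Working session

There is one attempt and no reset: what is moved stays moved. The work goes in short steps, Python scripts to look and compute and a shell command to move; the robot and the scene stay as the last step left them, time stands still between calls to the robot, and variables do not carry over. Pictures are saved under pics/ and viewed, at most 14 in all, crops included, and the job is handed in when it is done.

```bash
mkdir -p pics; ls; python3 - <<'E'
from workcell import status, optics, ctrl
import cv2,numpy as np
o=status.get_obs(); print({k:np.round(v,3).tolist() for k,v in o.items()})
for n in("scene","side"):
    d=optics.get_image(n); cv2.imwrite(f"pics/{n}0.png",d["frame"][:,:,::-1]); print(n,{k:np.round(v,4).tolist() for k,v in d.items() if k!="frame"})
    import pickle; pickle.dump(d,open(f"{n}0.pkl","wb"))
E
```

```text
pics
{'t': 0.0, 'qpos': [-1.224, 0.424, 1.631, 0.0, 1.089, -0.019], 'qvel': [0.001, 0.001, -0.001, 0.0, 0.001, 0.003], 'joint_torque': [-0.001, -54.463, -27.367, 0.064, 0.023, -0.0], 'ee_pos': [223.401, -583.149, 240.909], 'orientation': [-3.088, -0.571, 0.0], 'ft_force': [0.144, 0.221, -0.222], 'moment': [-0.027, -0.011, 0.009], 'grasp_force': 0.0, 'width': 87.785}
scene {'fx': 461.3029, 'fy': 461.3029, 'cx': 315.0675, 'cy': 249.5839, 'rvec': [2.0151, -1.2092, 0.562], 'tvec': [-215.7546, 469.0118, 1023.26]}
side {'fx': 550.0244, 'fy': 550.0244, 'cx': 322.4543, 'cy': 243.1568, 'rvec': [0.6529, -2.3489, 1.4409], 'tvec': [500.8602, 262.4316, 1176.2257]}
```

View pics/scene0.png

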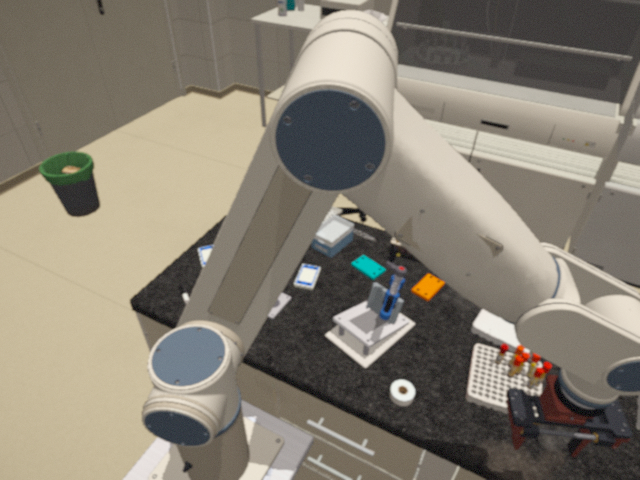

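View pics/side0.png

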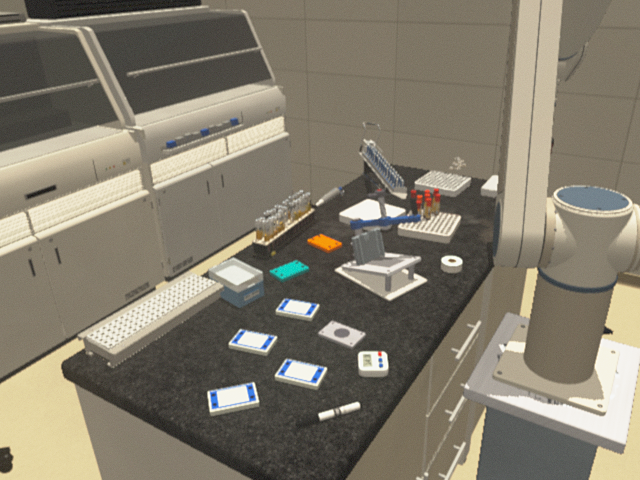

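The side view shows four white and blue cassettes at (297,309), (254,342), (301,373) and (233,398). A steel plate is at (342,333), the timer at (373,363), the roll at (452,264) and the marker at (338,411). The press is around (380,265). The orange piece at (325,242) and the turquoise one at (290,270) are the decoys. I'll enlarge these to confirm.

```bash
cat > h.py <<'E'
import numpy as np,cv2,pickle
from scipy.spatial.transform import Rotation as R
def ray(d,uv):
    Rm=cv2.Rodrigues(np.array(d["rvec"],float))[0]; t=np.array(d["tvec"],float).ravel()
    c=-Rm.T@t; v=Rm.T@np.array([(uv[0]-d["cx"])/d["fx"],(uv[1]-d["cy"])/d["fy"],1]); return c,v
def atz(d,uv,z):
    c,v=ray(d,uv); return c+v*(z-c[2])/v[2]
def proj(d,P):
    return cv2.projectPoints(np.array(P,float).reshape(-1,1,3),np.array(d["rvec"],float),np.array(d["tvec"],float),np.array([[d["fx"],0,d["cx"]],[0,d["fy"],d["cy"]],[0,0,1.]]),None)[0].reshape(-1,2)
E
python3 - <<'E'
from h import *
f=cv2.imread("pics/side0.png")
cv2.imwrite("pics/s1.png",cv2.resize(f[285:435,200:400],None,fx=4,fy=4,interpolation=cv2.INTER_CUBIC))
cv2.imwrite("pics/s2.png",cv2.resize(f[170:310,320:480],None,fx=4.2,fy=4.2,interpolation=cv2.INTER_CUBIC)[:600])
E
```

```text
(no output)
```

View pics/s1.png

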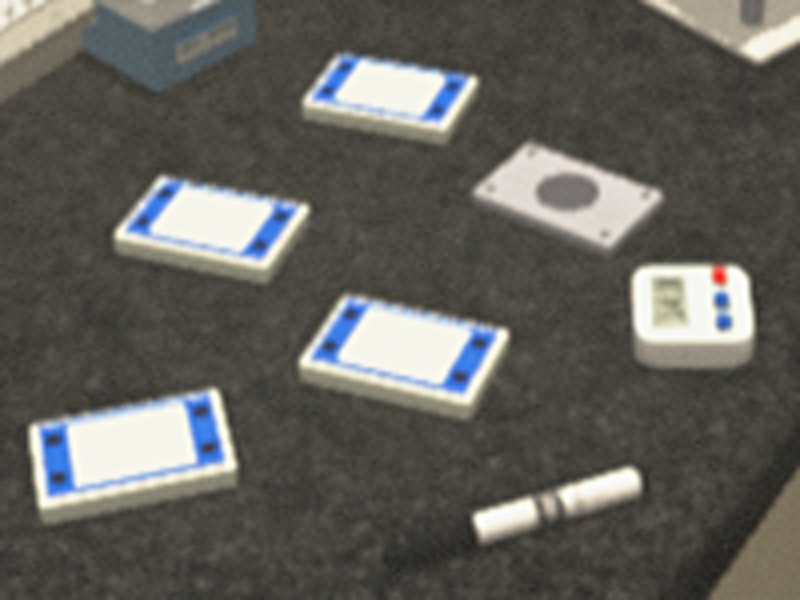

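View pics/s2.png

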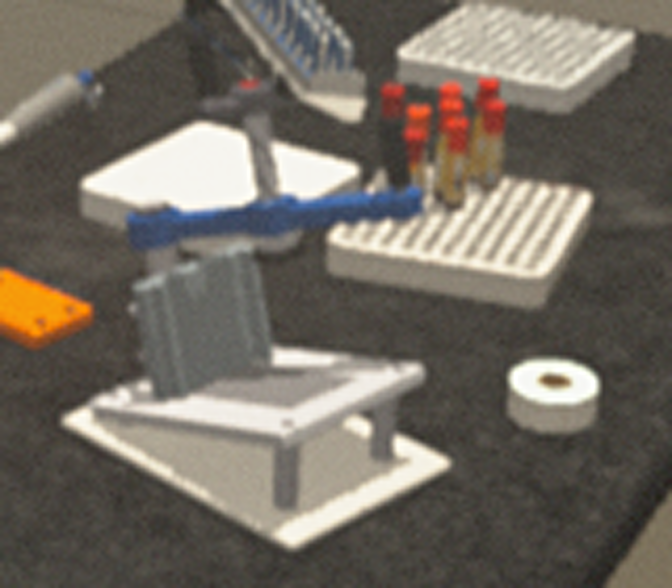

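The four cassettes and the grey steel plate with its dark disc are clear in the first crop. The second shows the press: bed corners at (425,370), (288,435) and (95,410), with the blue arm over the bed. Next I'll fit the poses.

```bash
python3 - <<'E'
from h import *
from scipy.optimize import least_squares
d=pickle.load(open("side0.pkl","rb"))
C=dict(c1=[(338,55),(478,77),(443,131),(303,100)],c2=[(163,178),(310,208),(268,265),(116,237)],c3=[(347,297),(510,330),(472,402),(300,368)],c4=[(30,424),(218,391),(237,468),(43,506)],plate=[(530,142),(663,193),(610,240),(474,190)],timer=[(640,265),(745,265),(752,345),(635,340)],marker=[(475,520),(490,540),(640,488),(630,468)])
for n,p in C.items():
    z=10 if n=="plate" else 22 if n=="timer" else 15
    W=np.array([atz(d,(u/4+200,v/4+285),z)[:2] for u,v in p])
    a=W[1]-W[0]+W[2]-W[3]; b=W[3]-W[0]+W[2]-W[1]
    print(n,W.mean(0).round(1),"L",np.linalg.norm(a)/2,"W",np.linalg.norm(b)/2,"yaw",np.arctan2(a[1],a[0]).round(3),"perp",(np.arctan2(b[1],b[0])).round(3))
print("roll",atz(d,(452,262),24))
px=np.array([(425,370),(288,435),(95,410)])/4.2+[320,170]
Bm=lambda q:(np.array([q[0],q[1],55]),(R.from_euler('z',q[2])*R.from_euler('y',.28)))
best=None
for perm in ([0,1,2],):
  for y0 in np.arange(-3,3,.5):
    def f(q):
        o,r=Bm(q); P=o+r.apply([(-75,-65,0),(-75,65,0),(111,65,0)]); return (proj(d,P)-px).ravel()
    s=least_squares(f,[600,-100,y0]); 
    if best is None or s.cost<best.cost: best=s
print(best.x,best.fun.round(1)); print("cam",ray(d,(0,0))[0])
o,r=Bm(best.x); print("backstop top corners",(proj(d,o+r.apply([(48,50,80),(48,-50,80)]))-[320,170])*4.2)
for t in (0,.2,.4,.6): 
    print(t,[((proj(d,o+r.apply([(84-l*np.cos(t),-l*np.sin(t),h)]))-[320,170])*4.2).round().tolist() for l,h in((0,112),(172,110),(84,194))])
E
```

```text
c1 [596.2 107.8] L 94.90915937919598 W 58.68073179154857 yaw -2.941 perp 1.784
c2 [607.2 270.7] L 93.99726312750292 W 57.547371483603065 yaw -2.913 perp 1.785
c3 [450.1 306.9] L 93.62957345339457 W 60.11890006946335 yaw -2.903 perp 1.781
c4 [526.6 437.4] L 94.5722722869223 W 59.39305404883618 yaw -2.341 perp 2.406
plate [450.2 137.5] L 92.94544740322992 W 56.55741279723704 yaw 3.101 perp 1.499
timer [333.8 206.1] L 58.814618225148 W 64.66914587558506 yaw -2.648 perp 2.053
marker [323.8 364. ] L 14.525243759602148 W 80.68636071836296 yaw 2.521 perp -2.168
roll [ 340.65040435 -290.5852127    24.        ]
[ 4.75944961e+02 -1.42146250e+02 -3.11601529e-01] [ 1.2 -0.3 -0.1  0.7 -1.2 -0.8]
cam [ -84.37919537 1048.62684013  772.33425171]
backstop top corners [[146.29396987 291.34600304]
 [256.08367654 246.03455933]]
0 [[[156.0, 219.0]], [[346.0, 233.0]], [[221.0, 98.0]]]
0.2 [[[156.0, 219.0]], [[380.0, 217.0]], [[238.0, 91.0]]]
0.4 [[[156.0, 219.0]], [[404.0, 201.0]], [[251.0, 85.0]]]
0.6 [[[156.0, 219.0]], [[416.0, 187.0]], [[258.0, 80.0]]]
```

The bed fit is good to about 1 px: origin near (476,−142), yaw −0.31. The clamp arm stands at roughly 0.5 rad. I'll write a helper for relative moves and go above the handle.

```bash
cat > rel.py <<'E'
# rel.py bed x y z [yaw]  |  rel.py world x y z yaw   (tool x heading), tool z along -bed z / -world z
import sys; from h import *
from workcell import status
BO=np.array([476,-142,55.]); BY=-.3116
BR=R.from_euler('z',BY)*R.from_euler('y',.28)
def tgt(m,x,y,z,yaw=0):
    flip=R.from_euler('x',np.pi)
    if m=="bed": return BO+BR.apply([x,y,z]),BR*R.from_euler('z',yaw)*flip
    return np.array([x,y,z]),R.from_euler('z',yaw)*flip
def cur():
    o=status.get_obs(); return np.array(o["ee_pos"]),R.from_rotvec(o["orientation"]),o
def rel(*a):
    p,r,o=cur(); P,Q=tgt(*a); s=r.inv().apply(P-p); w=(r.inv()*Q).as_rotvec()
    print("shift",s.round(1).tolist(),"turn",w.round(3).tolist(),"world",P.round(0).tolist())
def where():
    p,r,o=cur(); b=BR.inv().apply(p-BO); x=(BR.inv()*r).apply([1,0,0]); wx=r.apply([1,0,0])
    print("t",round(o["t"],1),"world",p.round(1),"bed",b.round(1),"yawx bed",np.arctan2(x[1],x[0]).round(3),"w",np.arctan2(wx[1],wx[0]).round(3),"width",round(o["width"],1),"F bed",BR.inv().apply(o["ft_force"]).round(1),"grip",round(o["grasp_force"],1),"q6",round(o["qpos"][5],2))
if __name__=="__main__":
    where()
    if len(sys.argv)>2: rel(sys.argv[1],*map(float,sys.argv[2:]))
E
python3 rel.py bed -80 -90 300 0.5; python3 - <<'E'
from workcell import optics
d=optics.get_image("wrist"); print(d["hand_eye"].round(3).tolist(),d["fx"],d["cx"],d["cy"])
E
```

```text
t 0.1 world [ 223.4 -583.2  241. ] bed [-152.5 -497.4  149.7] yawx bed 0.697 w 0.366 width 88.0 F bed [-0.3 -0.2  0.9] grip 0.0 q6 -0.02
shift [342.0, -247.9, -124.1] turn [0.154, -0.233, 0.176] world [454.0, -230.0, 365.0]
[[0.001, -0.964, -0.268, 74.293], [1.0, 0.0, 0.001, -0.04], [-0.001, -0.268, 0.964, -142.567], [0.0, 0.0, 0.0, 1.0]] 400.0255986341132 324.447888209671 240.61789193616366
```

```bash
python3 -m inch '[[[0,0,-125,0,0,0,100],[0,0,-125,0,0,0,100],[0,0,-125,0,0,0,100],[342,-248,-124,0.154,-0.233,0.176,100],[342,-248,-124,0.154,-0.233,0.176,100],[342,-248,-124,0.154,-0.233,0.176,100],[342,-248,-124,0.154,-0.233,0.176,100],[342,-248,-124,0.154,-0.233,0.176,100],[342,-248,-124,0.154,-0.233,0.176,100],[342,-248,-124,0.154,-0.233,0.176,100],[342,-248,-124,0.154,-0.233,0.176,100],[342,-248,-124,0.154,-0.233,0.176,100],[342,-248,-124,0.154,-0.233,0.176,100],[342,-248,-124,0.154,-0.233,0.176,100]]]'
cat > wr.py <<'E'
from rel import *
from workcell import optics
def wrist(name):
    p,r,o=cur(); d=optics.get_image("wrist"); H=np.array(d["hand_eye"]); Rc=r.as_matrix()@H[:3,:3]; c=p+r.as_matrix()@H[:3,3]
    d=dict(d); d["rvec"]=cv2.Rodrigues(Rc.T)[0].ravel(); d["tvec"]=-Rc.T@c
    cv2.imwrite(f"pics/{name}.png",d["frame"][:,:,::-1]); pickle.dump(d,open(f"{name}.pkl","wb")); return d
if __name__=="__main__": where(); wrist(sys.argv[1])
E
python3 wr.py w1
```

```text
t: 1.55
ee_pos: [454.1, -229.6, 365.5]
orientation: [-2.995, -0.285, 0.39]
ft_force: [-0.8, -0.6, -0.1]
width: 88.2
grasp_force: 0.0
t 1.6 world [ 454.1 -229.6  365.5] bed [-80.  -90.1 300. ] yawx bed 0.501 w 0.207 width 88.2 F bed [-0.6 -0.8 -0.3] grip 0.0 q6 0.92
```

View pics/w1.png

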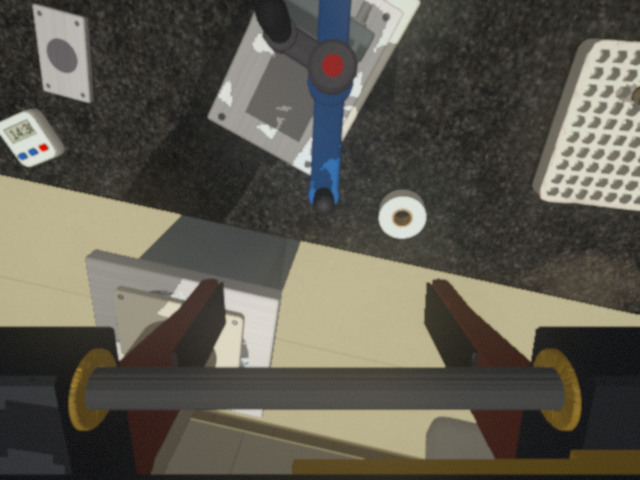

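Red pin at (333,65), handle top at (323,201), crank sleeve around (272,15). The arm runs nearly vertical in this view. The plate is at (62,55), the timer at (30,138) and the roll at (402,215). Now I'll solve for the arm angle.

```bash
cat > ang.py <<'E'
from rel import *
def onbed(d,uv,h):
    c,v=ray(d,uv); c=BR.inv().apply(c-BO); v=BR.inv().apply(v); return c+v*(h-c[2])/v[2]
E
python3 - <<'E'
from ang import *
d=pickle.load(open("w1.pkl","rb"))
for n,uv,hs in (("hub",(333,66),(186,190,194,200)),("handle",(323,202),(120,135,145,157)),("sleeve top",(270,8),(220,226,230,236))):
  for h in hs:
    q=onbed(d,uv,h); print(n,h,q.round(1),"r",np.hypot(q[0]-84,q[1]).round(1),"th",np.arctan2(-q[1],84-q[0]).round(3))
for n,uv in (("bedcorner",(308,173)),):
  print(onbed(d,uv,0))
print(onbed(d,(208,118),0))
E
```

```text
hub 186 [ 19.6 -41.6 186. ] r 76.6 th 0.573
hub 190 [ 19.1 -41.7 190. ] r 77.2 th 0.571
hub 194 [ 18.5 -41.9 194. ] r 77.8 th 0.57
hub 200 [ 17.7 -42.2 200. ] r 78.6 th 0.567
handle 120 [-65.2 -81.1 120. ] r 169.8 th 0.498
handle 135 [-62.8 -79.9 135. ] r 167.2 th 0.498
handle 145 [-61.3 -79.  145. ] r 165.4 th 0.498
handle 157 [-59.4 -78.  157. ] r 163.3 th 0.498
sleeve top 220 [ 23.3  -2.8 220. ] r 60.8 th 0.045
sleeve top 226 [ 22.2  -4.1 226. ] r 61.9 th 0.067
sleeve top 230 [ 21.6  -5.1 230. ] r 62.7 th 0.081
sleeve top 236 [ 20.5  -6.4 236. ] r 63.8 th 0.101
[-63.56250974 -61.34460692   0.        ]
[-63.56100966  58.58654778   0.        ]
```

```bash
python3 - <<'E'
from h import *
f=cv2.imread("pics/w1.png"); cv2.imwrite("pics/w1c.png",cv2.resize(f[0:220,195:435],None,fx=2.7,fy=2.7,interpolation=cv2.INTER_CUBIC))
E
```

```text
(no output)
```

View pics/w1c.png

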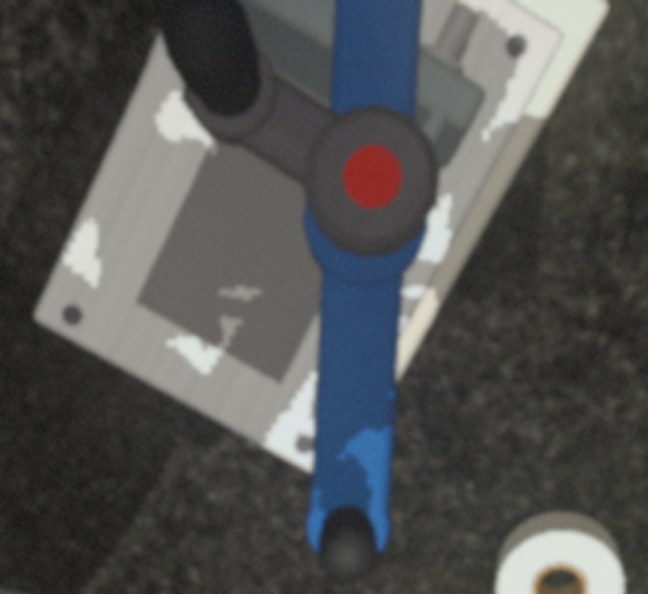

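```bash
python3 - <<'E'
from ang import *
from scipy.optimize import least_squares
ds=pickle.load(open("side0.pkl","rb")); dw=pickle.load(open("w1.pkl","rb"))
S=np.array([(425,370),(288,435),(95,410),(250,87)])/4.2+[320,170]
W=np.array([(35,318),(560,36),(372,180),(348,556)])/2.7+[195,0]
def mod(q):
    o=np.array([q[0],q[1],q[2]]); r=R.from_euler('z',q[3])*R.from_euler('y',.28); th=q[4]; hh=194-4*q[5]
    A=lambda l,h:(84-l*np.cos(th),-l*np.sin(th),h)
    s=o+r.apply([(-75,-65,0),(-75,65,0),(111,65,0),A(84,hh)]); w=o+r.apply([(-75,65,0),(111,-65,0),A(84,hh),A(172,q[6])])
    return s,w
def f(q):
    s,w=mod(q); return np.r_[(proj(ds,s)-S).ravel()*1.6,(proj(dw,w)-W).ravel()*1.0,(q[2]-55)/5,(q[5]-.5)/.3,(q[6]-157)/8]
s=least_squares(f,[476,-142,55,-.31,.5,.5,157]); print(s.x.round(3)); print(s.fun.round(1))
E
```

```text
[ 4.82533e+02 -1.50354e+02  4.91730e+01 -3.08000e-01  4.44000e-01
  3.23000e-01  1.61902e+02]
[-0.  -0.4 -1.5  1.  -2.9 -1.2 -0.3  0.6  0.1  1.6  1.   0.3 -0.4  0.7
  0.3 -0.3 -1.2 -0.6  0.6]
```

```bash
sed -i 's/BO=np.array(\[476,-142,55.\]); BY=-.3116/BO=np.array([482.5,-150.4,50.]); BY=-.308/' rel.py; python3 rel.py bed -71 -74 230 0.444; python3 rel.py bed -71 -74 146 0.444
```

```text
t 1.6 world [ 453.9 -230.2  365.5] bed [-90.2 -84.7 302.4] yawx bed 0.496 w 0.205 width 88.0 F bed [-1.   0.9  0.5] grip 0.0 q6 0.92
shift [22.0, -0.4, 72.4] turn [0.001, -0.0, 0.052] world [456.0, -220.0, 291.0]
t 1.6 world [ 453.9 -230.2  365.5] bed [-90.2 -84.7 302.4] yawx bed 0.496 w 0.205 width 88.0 F bed [-1.   0.9  0.5] grip 0.0 q6 0.92
shift [21.9, -0.4, 156.4] turn [0.001, -0.0, 0.052] world [433.0, -212.0, 210.0]
```

```bash
python3 -m inch '[[[22,0,72,0,0,0.052,100],[22,0,72,0,0,0.052,100],[22,0,72,0,0,0.052,100],[22,0,72,0,0,0.052,100]]]'; python3 wr.py w2; python3 - <<'E'
from h import *
f=cv2.imread("pics/w2.png"); cv2.imwrite("pics/w2c.png",f[0:400])
E
```

```text
t: 2.0
ee_pos: [455.9, -220.4, 291.6]
orientation: [-3.007, -0.204, 0.394]
ft_force: [-0.2, -0.5, -0.1]
width: 87.8
grasp_force: 0.0
t 2.0 world [ 455.9 -220.4  291.6] bed [-70.7 -74.8 231.1] yawx bed 0.443 w 0.151 width 87.8 F bed [-0.  -0.6 -0.1] grip 0.0 q6 1.0
```

View pics/w2c.png

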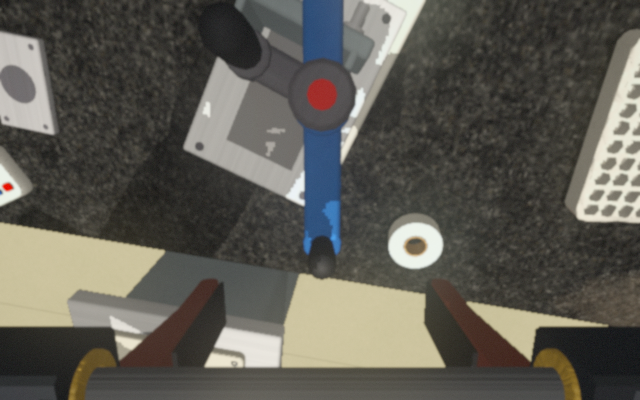

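The arm is vertical at u≈322, so it is aligned with the fingers. The handle top is at (321,260), the pin at (322,95) and the front-left bed corner at (184,151).

```bash
python3 - <<'E'
from ang import *
from scipy.optimize import least_squares
d=pickle.load(open("w2.pkl","rb"))
A=lambda l,h,t=.444:(84-l*np.cos(t),-l*np.sin(t),h)
print(proj(d,BO+BR.apply([A(172,160),A(84,193),(-75,65,0),(111,-65,0)])))
for h in (150,157,163): q=onbed(d,(321,262),h); print(q,np.hypot(q[0]-84,q[1]),np.arctan2(-q[1],84-q[0]))
# triangulate from two wrist views
d1=pickle.load(open("w1.pkl","rb"))
for n,a,b in (("pin",(332.8,65.2),(322,95)),("handle",(323.9,205.5),(321,262)),("corner",(208,117.8),(184,151))):
    c1,v1=ray(d1,a);c2,v2=ray(d,b); L=np.linalg.lstsq(np.c_[v1,-v2],c2-c1,rcond=None)[0]; P=(c1+v1*L[0]+c2+v2*L[1])/2; print(n,P.round(1),BR.inv().apply(P-BO).round(1))
E
```

```text
[[322.50763567 266.48975985]
 [321.95281109  96.78312195]
 [183.94010917 150.34795578]
 [406.86889144  13.36528117]]
[-72.33851908 -73.33868741 150.        ] 172.68553968893838 0.43862498130175914
[-70.19300715 -72.38202968 157.        ] 170.3368476761878 0.438889698363702
[-68.35399694 -71.56203734 163.        ] 168.3236928403985 0.43912247847146807
pin [ 532.1 -204.1  241.3] [  8.2 -36.1 201.4]
handle [ 429.9 -212.   208.8] [-74.1 -74.6 143.9]
corner [441.1 -75.1  90.6] [-71.1  59.2  21.8]
```

Model agrees within about 3 px. I'll descend and grip.

```bash
python3 -m inch '[[[0,0,45,0,0,0,100],[0,0,85,0,0,0,100],[0,0,85,0,0,0,100],[0,0,85,0,0,0,100],[0,0,85,0,0,0,0],[0,0,85,0,0,0,0],[0,0,85,0,0,0,0],[0,0,85,0,0,0,0],[0,0,85,0,0,0,0],[0,0,85,0,0,0,0]]]'; python3 - <<'E'
from rel import *
where()
p,r,o=cur(); P=BR.inv().apply(p-BO); t=np.arctan2(-P[1],84-P[0]); l=np.hypot(P[1],84-P[0]); print("th",t,"r",l)
# arc increments relative to start, in tool axes
for th in np.arange(t+.13,2.1,.13):
    D=np.array([84-172*np.cos(th)-P[0]-(172-l)*0,-172*np.sin(th)-P[1],0]); s=r.inv().apply(BR.apply(D))
    print(s.round(0).tolist(), round(-(th-t),2))
E
```

```text
t: 3.05
ee_pos: [434.0, -212.3, 209.5]
orientation: [-3.007, -0.206, 0.394]
ft_force: [-0.6, -0.8, 0.2]
width: 43.2
grasp_force: 0.0
t 3.0 world [ 434.  -212.3  209.5] bed [-70.5 -73.7 145.7] yawx bed 0.445 w 0.152 width 43.2 F bed [-0.4 -1.   0.1] grip 0.0 q6 1.0
th 0.4449321960613349 r 171.15945525183312
[1.0, 22.0, 0.0] -0.13
[5.0, 44.0, 0.0] -0.26
[12.0, 65.0, 0.0] -0.39
[22.0, 85.0, 0.0] -0.52
[34.0, 104.0, 0.0] -0.65
[49.0, 121.0, 0.0] -0.78
[66.0, 136.0, 0.0] -0.91
[84.0, 148.0, 0.0] -1.04
[104.0, 158.0, 0.0] -1.17
[125.0, 166.0, 0.0] -1.3
[147.0, 170.0, 0.0] -1.43
[169.0, 172.0, 0.0] -1.56
```

```bash
python3 -m inch '[[[0,0,0,0,0,0,0],[0,0,0,0,0,0,0],[0,0,0,0,0,0,0],[0,0,0,0,0,0,0],[0,0,0,0,0,0,0],[0,0,0,0,0,0,0],[0,0,0,0,0,0,0]]]'
```

```text
t: 3.75
ee_pos: [433.9, -212.1, 209.4]
orientation: [-3.007, -0.206, 0.394]
ft_force: [-0.4, 2.3, 0.6]
width: 15.6
grasp_force: 30.0
```

```bash
python3 -m inch '[[[1,22,0,0,0,-0.13,0],[5,44,0,0,0,-0.26,0],[12,65,0,0,0,-0.39,0],[22,85,0,0,0,-0.52,0],[34,104,0,0,0,-0.65,0],[49,121,0,0,0,-0.78,0],[66,136,0,0,0,-0.91,0],[84,148,0,0,0,-1.04,0],[104,158,0,0,0,-1.17,0],[125,166,0,0,0,-1.3,0],[147,170,0,0,0,-1.43,0],[169,172,0,0,0,-1.56,0],[169,172,0,0,0,-1.56,0],[169,172,0,0,0,-1.56,0]]]'; python3 rel.py
```

```text
t: 5.15
ee_pos: [617.8, -356.0, 146.4]
orientation: [-1.907, -2.162, 0.161]
ft_force: [5.2, 3.6, -2.1]
width: 15.4
grasp_force: 30.0
t 5.2 world [ 617.8 -356.   146.4] bed [ 157.1 -155.   145.5] yawx bed 2.004 w 1.681 width 15.4 F bed [ 4.3  5.  -0.9] grip 30.0 q6 -0.62
```

```bash
python3 -m inch '[[[0,0,0,0,0,0,100],[0,0,0,0,0,0,100],[0,0,0,0,0,0,100],[0,0,0,0,0,0,100],[0,0,0,0,0,0,100],[0,0,0,0,0,0,100],[0,0,-50,0,0,0,100],[0,0,-100,0,0,0,100],[0,0,-150,0,0,0,100],[0,0,-200,0,0,0,100],[0,0,-200,0,0,0,100]]]'
cat > det.py <<'E'
from rel import *
from workcell import optics
def cass(d):
    f=d["frame"]; hsv=cv2.cvtColor(f,cv2.COLOR_RGB2HSV)
    m=((hsv[...,0]>100)&(hsv[...,0]<125)&(hsv[...,1]>110)&(hsv[...,2]>60)).astype(np.uint8)
    w=((hsv[...,1]<45)&(hsv[...,2]>150)).astype(np.uint8)
    m=cv2.morphologyEx(m|w,cv2.MORPH_OPEN,np.ones((2,2)))
    n,l,st,c=cv2.connectedComponentsWithStats(m)
    for i in range(1,n):
        if st[i,4]<250: continue
        ys,xs=np.nonzero((l==i)&(hsv[...,1]>110))
        if len(xs)<25: continue
        P=np.array([atz(d,p,15)[:2] for p in zip(xs,ys)],np.float32)
        (cx,cy),(a,b),ang=cv2.minAreaRect(P); ang=np.radians(ang)
        if a<b: a,b=b,a; ang+=np.pi/2
        if 70<a<125 and 40<b<80: print("cass px",c[i].round(),"world",round(cx,1),round(cy,1),"size",round(a),round(b),"yaw",round((ang+.8)%np.pi-.8,3))
if __name__=="__main__":
    where(); d=dict(optics.get_image("side")); cv2.imwrite(f"pics/{sys.argv[1]}.png",d["frame"][:,:,::-1]); pickle.dump(d,open(sys.argv[1]+".pkl","wb")); cass(d)
E
python3 det.py sd1
```

```text
t: 6.25
ee_pos: [672.2, -375.1, 348.3]
orientation: [-1.915, -2.172, 0.16]
ft_force: [0.3, -0.2, 0.6]
width: 87.6
grasp_force: 0.0
t 6.2 world [ 672.2 -375.1  348.3] bed [ 156.7 -156.6  355.5] yawx bed 2.004 w 1.683 width 87.6 F bed [ 0.2 -0.1  0.7] grip 0.0 q6 -0.63
cass px [299. 309.] world 596.9 104.4 size 79 48 yaw 0.218
cass px [254. 342.] world 610.4 270.1 size 83 44 yaw 0.226
cass px [302. 374.] world 453.7 305.2 size 84 48 yaw 0.196
cass px [233. 398.] world 529.5 436.4 size 85 47 yaw 0.818
```

```bash
python3 rel.py world 597 106 200 3.36; python3 - <<'E'
from rel import *
p,r,o=cur(); P,Q=tgt("world",597,106,200,3.36)
print((r.inv()*Q).as_rotvec(), (R.from_euler('z',np.pi)).as_rotvec())
E
```

```text
t 6.3 world [ 670.7 -374.5  344.1] bed [ 156.4 -156.5  351. ] yawx bed 2.004 w 1.683 width 87.7 F bed [ 0.4 -0.4 -0.9] grip 0.0 q6 -0.63
shift [466.8, 29.2, 195.7] turn [-0.094, -0.29, -1.652] world [597.0, 106.0, 200.0]
[-0.09369239 -0.2895629  -1.65229304] [0.         0.         3.14159265]
```

```bash
python3 -m inch '[[[467,29,80,-0.094,-0.29,-1.652,100],[467,29,80,-0.094,-0.29,-1.652,100],[467,29,80,-0.094,-0.29,-1.652,100],[467,29,80,-0.094,-0.29,-1.652,100],[467,29,80,-0.094,-0.29,-1.652,100],[467,29,80,-0.094,-0.29,-1.652,100],[467,29,80,-0.094,-0.29,-1.652,100],[467,29,80,-0.094,-0.29,-1.652,100],[467,29,80,-0.094,-0.29,-1.652,100],[467,29,196,-0.094,-0.29,-1.652,100],[467,29,196,-0.094,-0.29,-1.652,100],[467,29,196,-0.094,-0.29,-1.652,100],[467,29,196,-0.094,-0.29,-1.652,100],[467,29,196,-0.094,-0.29,-1.652,100],[467,29,196,-0.094,-0.29,-1.652,100]]]'; python3 wr.py w3; python3 - <<'E'
from h import *; from det import cass
cass(pickle.load(open("w3.pkl","rb")))
E
python3 rel.py world 597 106 20 3.36
```

```text
t: 7.8
ee_pos: [595.3, 107.3, 199.0]
orientation: [0.339, -3.119, -0.008]
ft_force: [0.3, 0.4, -0.2]
width: 87.9
grasp_force: 0.0
t 7.8 world [595.3 107.3 199. ] bed [-12.9 279.8 151.3] yawx bed -2.6 w -2.925 width 87.9 F bed [ 0.2  0.5 -0.2] grip 0.0 q6 -1.63
cass px [604. 102.] world 455.8 303.0 size 86 51 yaw 0.202
cass px [318. 222.] world 600.6 104.0 size 86 49 yaw 0.22
cass px [501. 273.] world 613.5 267.6 size 85 49 yaw 0.218
t 7.8 world [595.4 107.2 199.2] bed [-12.8 279.7 151.5] yawx bed -2.6 w -2.925 width 87.9 F bed [ 0.6  0.3 -0.3] grip 0.0 q6 -1.63
shift [-1.8, -2.4, 179.1] turn [0.005, -0.003, -0.002] world [597.0, 106.0, 20.0]
```

View pics/w3.png

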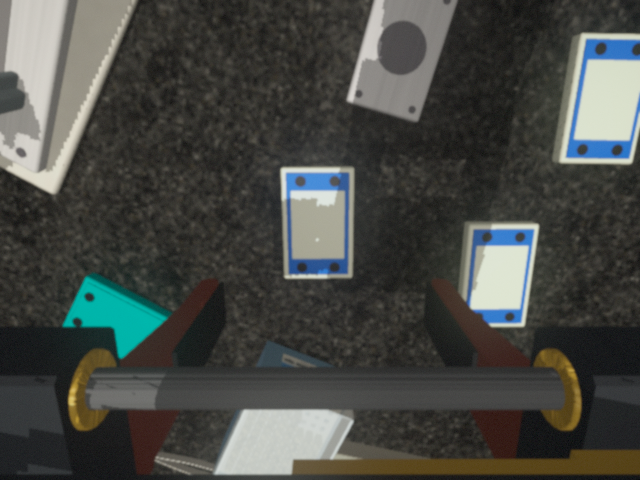

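The target cassette is centred at (318,222). The plate is at (402,48) with cassettes at (604,102) and (500,274), and the turquoise decoy is at (115,315). Descending to grip the first one.

```bash
python3 -m inch '[[[-3,-3,50,0.005,-0.003,0,100],[-3,-4,100,0.005,-0.003,0,100],[-3,-4,150,0.005,-0.003,0,100],[-3,-4,177,0.005,-0.003,0,100],[-3,-4,177,0.005,-0.003,0,100],[-3,-4,177,0.005,-0.003,0,0],[-3,-4,177,0.005,-0.003,0,0],[-3,-4,177,0.005,-0.003,0,0],[-3,-4,177,0.005,-0.003,0,0],[-3,-4,177,0.005,-0.003,0,0],[-3,-4,177,0.005,-0.003,0,0],[-3,-4,177,0.005,-0.003,0,0],[-3,-4,177,0.005,-0.003,0,0]]]'; python3 rel.py bed -4 0 150 3.1416;
```

```text
t: 9.15
ee_pos: [597.0, 104.9, 21.1]
orientation: [0.342, -3.121, -0.0]
ft_force: [0.1, -3.9, 5.7]
width: 59.7
grasp_force: 30.0
t 9.2 world [597.  104.9  21.1] bed [ 38.4 278.  -19. ] yawx bed -2.598 w -2.924 width 59.7 F bed [-0.4 -3.7  5.8] grip 30.0 q6 -1.63
shift [134.8, -243.4, -174.0] turn [-0.074, 0.272, 0.522] world [518.0, -162.0, 195.0]
```

```bash
python3 -m inch '[[[0,0,-50,0,0,0,0],[0,0,-100,0,0,0,0],[0,0,-150,0,0,0,0],[135,-243,-174,-0.074,0.272,0.522,0],[135,-243,-174,-0.074,0.272,0.522,0],[135,-243,-174,-0.074,0.272,0.522,0],[135,-243,-174,-0.074,0.272,0.522,0],[135,-243,-174,-0.074,0.272,0.522,0],[135,-243,-174,-0.074,0.272,0.522,0],[135,-243,-174,-0.074,0.272,0.522,0],[135,-243,-174,-0.074,0.272,0.522,0],[135,-243,-174,-0.074,0.272,0.522,0]]]'; python3 wr.py w4;  python3 det.py sd2
```

```text
t: 10.35
ee_pos: [517.8, -160.3, 194.5]
orientation: [-0.437, -2.829, -0.063]
ft_force: [-0.7, 0.5, -0.8]
width: 59.8
grasp_force: 30.0
t 10.3 world [ 517.8 -160.3  194.5] bed [ -4.8   1.3 149. ] yawx bed -3.14 w 2.835 width 59.8 F bed [-0.5  0.2 -1. ] grip 30.0 q6 -1.58
t 10.4 world [ 517.9 -160.1  194.5] bed [ -4.7   1.5 149. ] yawx bed -3.14 w 2.836 width 60.0 F bed [ 0.1 -0.2 -1.2] grip 30.0 q6 -1.58
cass px [254. 342.] world 610.4 270.1 size 83 44 yaw 0.226
cass px [302. 373.] world 453.7 305.3 size 84 48 yaw 0.197
cass px [233. 398.] world 529.5 436.4 size 85 47 yaw 0.818
```

View pics/w4.png

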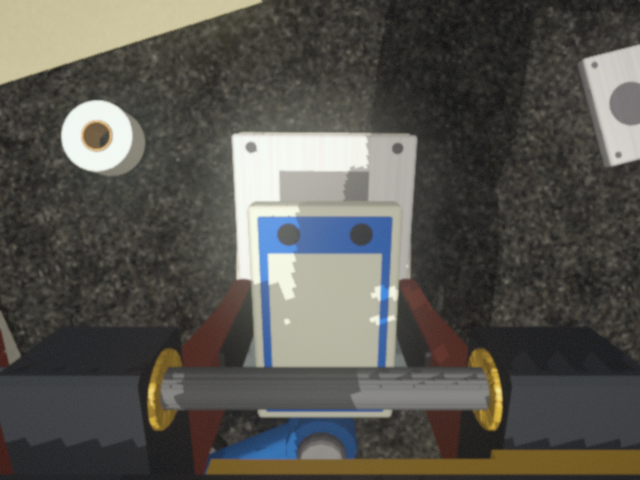

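The held cassette covers (250–400, 203–415). The bed's front edge corners are at (233,134) and (416,136), symmetric about the image centre, and the lateral fit looks good. Next I'll refine the bed origin from these.

```bash
python3 - <<'E'
from ang import *
d=pickle.load(open("w4.pkl","rb"))
print(proj(d,BO+BR.apply([(-75,65,0),(-75,-65,0)])))
for h in (0,3,6): print(h,onbed(d,(233.5,133.5),h),onbed(d,(416,135.5),h))
E
```

```text
[[414.19342699 132.76623784]
 [229.63825016 132.38389357]]
0 [-74.24599598 -62.3250386    0.        ] [-73.13987925  66.39082821   0.        ]
3 [-74.2768938  -61.66654532   3.        ] [-73.18214652  65.72628831   3.        ]
6 [-74.30779161 -61.00805203   6.        ] [-73.22441379  65.06174841   6.        ]
```

```bash
sed -i 's/^BY=.*//; s/BO=np.array(\[482.5,-150.4,50.\]); BY=-.308/BY=-.312; BO=np.array([482.5,-150.4,50.])+(R.from_euler("z",BY)*R.from_euler("y",.28)).apply([1,2,0])/' rel.py; python3 rel.py bed -16 0 24 3.1416
```

```text
t 10.4 world [ 517.9 -160.   194.6] bed [ -5.7  -0.3 149.1] yawx bed -3.136 w 2.836 width 59.9 F bed [-0.1  0.5 -1.3] grip 30.0 q6 -1.58
shift [10.0, 0.5, 125.1] turn [-0.002, -0.002, 0.006] world [476.0, -146.0, 77.0]
```

```bash
python3 -m inch '[[[11,0,40,0,0,0.005,0],[11,0,80,0,0,0.005,0],[11,0,110,0,0,0.005,0],[11,0,122,0,0,0.005,0],[11,0,122,0,0,0.005,0]]]'; python3 rel.py; python3 -m inch '[[[0,0,2,0,0,0,0],[0,0,3,0,0,0,0],[0,0,4,0,0,0,0],[0,0,4,0,0,0,0]]]'; python3 rel.py
```

```text
t: 10.95
ee_pos: [475.3, -147.0, 80.1]
orientation: [-0.443, -2.827, -0.061]
ft_force: [-0.2, -0.2, -0.5]
width: 60.1
grasp_force: 30.0
t 10.9 world [ 475.3 -147.    80.1] bed [-17.   -0.9  26.7] yawx bed -3.141 w 2.83 width 60.1 F bed [ 0.  -0.2 -0.6] grip 30.0 q6 -1.58
t: 11.35
ee_pos: [475.3, -147.6, 78.0]
orientation: [-0.446, -2.83, -0.061]
ft_force: [1.2, 1.2, 6.4]
width: 60.0
grasp_force: 30.0
t 11.3 world [ 475.3 -147.6   78. ] bed [-16.1  -1.5  24.8] yawx bed 3.141 w 2.829 width 60.0 F bed [-1.   1.5  6.3] grip 30.0 q6 -1.58
```

```bash
sed -i 's/apply(\[1,2,0\])/apply([1,2,4])/' rel.py; python3 -m inch '[[[-4,1,-2,0,0,0,0],[-9,1.5,-2,0,0,0,0],[-12,1.5,-2,0,0,0,0],[-13,1.5,-2,0,0,0,0]]]'; python3 rel.py; python3 -m inch '[[[-1.5,0,0,0,0,0,0],[-2.5,0,0,0,0,0,0],[-3,0,0,0,0,0,0],[-3,0,0,0,0,0,0]]]'; python3 rel.py
```

```text
t: 11.75
ee_pos: [487.6, -150.3, 74.9]
orientation: [-0.445, -2.828, -0.061]
ft_force: [0.8, 0.7, -1.8]
width: 59.9
grasp_force: 30.0
t 11.8 world [ 487.6 -150.3   74.9] bed [-3.3 -0.3 21.2] yawx bed 3.141 w 2.829 width 59.9 F bed [ 1.   0.9 -1.6] grip 30.0 q6 -1.58
t: 12.15
ee_pos: [487.8, -150.4, 74.5]
orientation: [-0.445, -2.823, -0.062]
ft_force: [-6.1, 2.5, 6.5]
width: 59.8
grasp_force: 30.0
t 12.2 world [ 487.8 -150.4   74.5] bed [-2.9 -0.3 20.9] yawx bed 3.141 w 2.829 width 59.8 F bed [-8.1  0.5  4.4] grip 30.0 q6 -1.58
```

```bash
python3 -m inch '[[[1.5,0,-1,0,0,0,0],[1.5,0,-1,0,0,0,100],[1.5,0,-1,0,0,0,100],[1.5,0,-1,0,0,0,100],[1.5,0,-1,0,0,0,100],[1.5,0,-1,0,0,0,100],[1.5,0,-40,0,0,0,100],[1.5,0,-90,0,0,0,100],[21.5,0,-140,0,0,0,100],[21.5,0,-140,0,0,0,100]]]'
cat > pile.py <<'E'
from wr import *; from ang import onbed
# pile.py name height_of_top : blue mask rectangle on that plane (bed frame), wrist camera
def pile(d,h):
    hsv=cv2.cvtColor(d["frame"],cv2.COLOR_RGB2HSV); m=((hsv[...,0]>100)&(hsv[...,0]<125)&(hsv[...,1]>110)&(hsv[...,2]>60))
    m[340:]=0; ys,xs=np.nonzero(m); P=np.array([onbed(d,p,h)[:2] for p in zip(xs,ys)],np.float32)
    P=P[(abs(P[:,0])<60)&(abs(P[:,1])<45)]
    (cx,cy),(a,b),ang=cv2.minAreaRect(P); print("top",round(cx,1),round(cy,1),"size",round(a,1),round(b,1),"ang",round(ang,1),"xmin/max",P[:,0].min(),P[:,0].max())
if __name__=="__main__":
    where(); pile(wrist(sys.argv[1]),float(sys.argv[2]))
E
python3 pile.py w5 15; python3 det.py sd3; python3 rel.py world 612 268 120 3.36
```

```text
t: 13.15
ee_pos: [510.4, -157.4, 220.4]
orientation: [-0.447, -2.838, -0.059]
ft_force: [0.2, -0.0, -0.7]
width: 87.5
grasp_force: 0.0
t 13.2 world [ 510.4 -157.4  220.4] bed [-2.050e+01 -1.000e-01  1.677e+02] yawx bed 3.141 w 2.829 width 87.5 F bed [ 0.4  0.  -0.6] grip 0.0 q6 -1.58
top 0.1 0.3 size 86.0 50.2 ang 0.0 xmin/max -42.900475 43.090504
t 13.2 world [ 509.2 -157.   218.3] bed [-2.110e+01 -1.000e-01  1.653e+02] yawx bed 3.141 w 2.829 width 87.6 F bed [0.1 0.4 0.5] grip 0.0 q6 -1.58
cass px [254. 342.] world 610.4 270.1 size 83 44 yaw 0.226
cass px [302. 373.] world 453.7 305.2 size 84 48 yaw 0.196
cass px [233. 398.] world 529.5 436.4 size 85 47 yaw 0.818
t 13.2 world [ 507.9 -156.6  216. ] bed [-2.180e+01 -1.000e-01  1.628e+02] yawx bed 3.141 w 2.829 width 87.9 F bed [ 0.6 -1.4 -0.8] grip 0.0 q6 -1.58
shift [4.1, 436.2, 100.3] turn [0.072, -0.272, -0.527] world [612.0, 268.0, 120.0]
```

```bash
python3 -m inch '[[[4,436,70,0.072,-0.272,-0.527,100],[4,436,70,0.072,-0.272,-0.527,100],[4,436,70,0.072,-0.272,-0.527,100],[4,436,70,0.072,-0.272,-0.527,100],[4,436,70,0.072,-0.272,-0.527,100],[4,436,70,0.072,-0.272,-0.527,100],[4,436,70,0.072,-0.272,-0.527,100],[4,436,70,0.072,-0.272,-0.527,100],[4,436,70,0.072,-0.272,-0.527,100],[4,436,70,0.072,-0.272,-0.527,100],[4,436,70,0.072,-0.272,-0.527,100],[4,436,70,0.072,-0.272,-0.527,100],[4,436,70,0.072,-0.272,-0.527,100]]]'; python3 - <<'E'
from wr import *; from det import cass
cass(wrist("w6"))
E
python3 rel.py world 612 268 22 3.36
```

```text
t: 14.55
ee_pos: [618.7, 263.9, 147.5]
orientation: [0.339, -3.119, -0.002]
ft_force: [-0.7, 1.3, -0.0]
width: 87.5
grasp_force: 0.0
cass px [590. 162.] world 531.2 434.5 size 86 50 yaw 0.823
cass px [332. 225.] world 613.1 267.5 size 85 50 yaw 0.219
t 14.6 world [618.9 264.  147.9] bed [-25.5 434.3  90.8] yawx bed -2.596 w -2.925 width 87.8 F bed [-0.8 -0.3  0.6] grip 0.0 q6 -1.4
shift [5.5, 5.2, 125.9] turn [0.002, -0.003, -0.002] world [612.0, 268.0, 22.0]
```

```bash
python3 -m inch '[[[4,4.5,50,0,0,0,100],[4,4.5,100,0,0,0,100],[4,4.5,126,0,0,0,100],[4,4.5,126,0,0,0,100],[4,4.5,126,0,0,0,0],[4,4.5,126,0,0,0,0],[4,4.5,126,0,0,0,0],[4,4.5,126,0,0,0,0],[4,4.5,126,0,0,0,0],[4,4.5,126,0,0,0,0],[4,4.5,126,0,0,0,0],[4,4.5,126,0,0,0,0]]]'; python3 rel.py bed -16 0 120 3.1416;
```

```text
t: 15.8
ee_pos: [613.9, 269.0, 22.4]
orientation: [0.341, -3.12, -0.002]
ft_force: [-0.7, -3.9, 5.5]
width: 59.8
grasp_force: 30.0
t 15.8 world [613.9 269.   22.4] bed [  3.1 437.5 -31.6] yawx bed -2.595 w -2.924 width 59.8 F bed [-1.  -3.9  5.4] grip 30.0 q6 -1.4
shift [201.2, -389.1, -151.0] turn [-0.073, 0.27, 0.526] world [502.0, -155.0, 173.0]
```

```bash
python3 -m inch '[[[0,0,-50,0,0,0,0],[0,0,-100,0,0,0,0],[0,0,-150,0,0,0,0],[201,-389,-151,-0.073,0.27,0.526,0],[201,-389,-151,-0.073,0.27,0.526,0],[201,-389,-151,-0.073,0.27,0.526,0],[201,-389,-151,-0.073,0.27,0.526,0],[201,-389,-151,-0.073,0.27,0.526,0],[201,-389,-151,-0.073,0.27,0.526,0],[201,-389,-151,-0.073,0.27,0.526,0],[201,-389,-151,-0.073,0.27,0.526,0],[201,-389,-151,-0.073,0.27,0.526,0],[201,-389,-151,-0.073,0.27,0.526,0],[201,-389,-151,-0.073,0.27,0.526,0],[201,-389,-151,-0.073,0.27,0.526,0],[201,-389,-151,-0.073,0.27,0.526,0]]]'; python3 rel.py bed -14 0 40 3.1416; python3 wr.py w7; python3 det.py sd4
```

```text
t: 17.4
ee_pos: [502.5, -152.9, 172.6]
orientation: [-0.442, -2.83, -0.063]
ft_force: [-0.7, 0.3, -0.7]
width: 60.1
grasp_force: 30.0
t 17.4 world [ 502.5 -152.9  172.6] bed [-15.9   1.7 119.3] yawx bed -3.139 w 2.832 width 60.1 F bed [-0.6  0.  -0.9] grip 30.0 q6 -1.58
shift [-1.9, -1.7, 79.3] turn [-0.0, 0.0, 0.002] world [483.0, -148.0, 96.0]
t 17.4 world [ 502.5 -152.9  172.6] bed [-15.9   1.7 119.3] yawx bed -3.139 w 2.832 width 60.1 F bed [-0.6  0.  -0.9] grip 30.0 q6 -1.58
t 17.4 world [ 502.5 -153.   172.7] bed [-15.9   1.7 119.4] yawx bed -3.139 w 2.832 width 59.9 F bed [ 0.8 -0.1 -1.7] grip 30.0 q6 -1.58
cass px [302. 373.] world 453.7 305.3 size 84 48 yaw 0.197
cass px [233. 398.] world 529.5 436.4 size 85 47 yaw 0.818
```

```bash
python3 -m inch '[[[-2,-1.7,30,0,0,0,0],[-2,-1.7,60,0,0,0,0],[-2,-1.7,78,0,0,0,0],[-2,-1.7,80,0,0,0,0],[-8,-1.7,80.5,0,0,0,0],[-13,-1.7,80.5,0,0,0,0],[-15.5,-1.7,80.5,0,0,0,0],[-15.5,-1.7,80.5,0,0,0,0]]]'; python3 rel.py bed 1 0 37 3.1416
```

```text
t: 18.3
ee_pos: [495.3, -153.7, 91.4]
orientation: [-0.444, -2.831, -0.062]
ft_force: [-0.6, -0.2, -1.2]
width: 59.5
grasp_force: 30.0
t 18.3 world [ 495.3 -153.7   91.4] bed [ 0.2 -1.2 39.4] yawx bed -3.141 w 2.83 width 59.5 F bed [-0.2 -0.4 -1.3] grip 30.0 q6 -1.58
shift [-0.8, 1.2, 2.4] turn [-0.0, 0.001, 0.001] world [496.0, -153.0, 89.0]
```

```bash
python3 -m inch '[[[-1.5,1.2,1,0,0,0,0],[-2.5,1.2,2,0,0,0,0],[-3.5,1.2,3,0,0,0,0],[-3.5,1.2,3,0,0,0,0]]]'; python3 rel.py
```

```text
t: 18.7
ee_pos: [495.5, -152.7, 89.4]
orientation: [-0.444, -2.825, -0.063]
ft_force: [-9.9, 3.0, 23.5]
width: 59.9
grasp_force: 30.0
t 18.7 world [ 495.5 -152.7   89.4] bed [ 0.7 -0.2 37.5] yawx bed -3.141 w 2.83 width 59.9 F bed [-16.5  -0.2  19.7] grip 30.0 q6 -1.58
```

Both contacts felt, so I'll release, rise, check, and look for the others.

```bash
python3 -m inch '[[[2,0,-1.5,0,0,0,0],[2,0,-1.5,0,0,0,100],[2,0,-1.5,0,0,0,100],[2,0,-1.5,0,0,0,100],[2,0,-1.5,0,0,0,100],[2,0,-1.5,0,0,0,100],[2,0,-40,0,0,0,100],[2,0,-90,0,0,0,100],[22,0,-125,0,0,0,100],[22,0,-125,0,0,0,100],[22,0,-125,0,0,0,100]]]'
python3 pile.py w8 30; python3 det.py sd5; python3 rel.py world 455 303 150 3.34
```

```text
t: 19.8
ee_pos: [510.4, -157.4, 214.0]
orientation: [-0.445, -2.832, -0.062]
ft_force: [-0.3, 1.0, -0.7]
width: 88.0
grasp_force: 0.0
t 19.8 world [ 510.4 -157.4  214. ] bed [-1.880e+01 -1.000e-01  1.616e+02] yawx bed -3.141 w 2.83 width 88.0 F bed [-0.4  0.9 -0.8] grip 0.0 q6 -1.58
top 0.0 0.6 size 85.8 50.4 ang 0.1 xmin/max -42.89596 42.976906
t 19.9 world [ 509.7 -157.2  212.9] bed [-1.910e+01 -1.000e-01  1.603e+02] yawx bed -3.141 w 2.83 width 88.0 F bed [-0.8  0.8  0.2] grip 0.0 q6 -1.58
cass px [302. 373.] world 453.7 305.4 size 84 48 yaw 0.201
cass px [233. 398.] world 529.5 436.4 size 85 47 yaw 0.818
t 19.9 world [ 509.3 -157.1  212.2] bed [-1.930e+01 -1.000e-01  1.595e+02] yawx bed -3.141 w 2.83 width 88.2 F bed [ 1.1 -1.2  0.1] grip 0.0 q6 -1.58
shift [167.8, 421.3, 113.4] turn [0.072, -0.276, -0.506] world [455.0, 303.0, 150.0]
```

```bash
python3 -m inch '[[[168,421,100,0.072,-0.276,-0.506,100],[168,421,100,0.072,-0.276,-0.506,100],[168,421,113,0.072,-0.276,-0.506,100],[168,421,113,0.072,-0.276,-0.506,100],[168,421,113,0.072,-0.276,-0.506,100],[168,421,113,0.072,-0.276,-0.506,100],[168,421,113,0.072,-0.276,-0.506,100],[168,421,113,0.072,-0.276,-0.506,100],[168,421,113,0.072,-0.276,-0.506,100],[168,421,113,0.072,-0.276,-0.506,100],[168,421,113,0.072,-0.276,-0.506,100],[168,421,113,0.072,-0.276,-0.506,100],[168,421,113,0.072,-0.276,-0.506,100],[168,421,113,0.072,-0.276,-0.506,100]]]'; python3 - <<'E'
from wr import *; from det import cass
cass(wrist("w9"))
E
python3 rel.py world 455 303 22 3.34
```

```text
t: 21.3
ee_pos: [456.1, 301.0, 151.3]
orientation: [-0.307, 3.125, -0.002]
ft_force: [0.5, -0.0, 0.0]
width: 87.9
grasp_force: 0.0
cass px [329. 229.] world 455.8 303.7 size 85 50 yaw 0.2
t 21.4 world [456.1 301.2 151.4] bed [-186.4  419.7   48.3] yawx bed -2.616 w -2.946 width 87.9 F bed [-0.2  1.  -0.5] grip 0.0 q6 -1.2
shift [1.0, 2.2, 129.4] turn [-0.001, 0.002, -0.002] world [455.0, 303.0, 22.0]
```

```bash
python3 -m inch '[[[0,2.5,50,0,0,0,100],[0,2.5,100,0,0,0,100],[0,2.5,129,0,0,0,100],[0,2.5,129,0,0,0,100],[0,2.5,129,0,0,0,0],[0,2.5,129,0,0,0,0],[0,2.5,129,0,0,0,0],[0,2.5,129,0,0,0,0],[0,2.5,129,0,0,0,0],[0,2.5,129,0,0,0,0],[0,2.5,129,0,0,0,0],[0,2.5,129,0,0,0,0]]]'; python3 rel.py bed -16 0 120 3.1416;
```

```text
t: 22.55
ee_pos: [455.8, 304.7, 22.7]
orientation: [-0.31, 3.124, -0.002]
ft_force: [0.0, -3.8, 5.9]
width: 59.6
grasp_force: 30.0
t 22.6 world [455.8 304.7  22.7] bed [-152.1  423.   -75.9] yawx bed -2.614 w -2.944 width 59.6 F bed [-0.5 -3.6  6. ] grip 30.0 q6 -1.2
shift [44.7, -459.6, -150.1] turn [-0.072, 0.277, 0.507] world [502.0, -155.0, 173.0]
```

```bash
python3 -m inch '[[[0,0,-50,0,0,0,0],[0,0,-100,0,0,0,0],[0,0,-150,0,0,0,0],[45,-458,-150,-0.072,0.277,0.507,0],[45,-458,-150,-0.072,0.277,0.507,0],[45,-458,-150,-0.072,0.277,0.507,0],[45,-458,-150,-0.072,0.277,0.507,0],[45,-458,-150,-0.072,0.277,0.507,0],[45,-458,-150,-0.072,0.277,0.507,0],[45,-458,-150,-0.072,0.277,0.507,0],[45,-458,-150,-0.072,0.277,0.507,0],[45,-458,-150,-0.072,0.277,0.507,0],[45,-458,-150,-0.072,0.277,0.507,0],[45,-458,-150,-0.072,0.277,0.507,0],[45,-458,-150,-0.072,0.277,0.507,0],[45,-458,-150,-0.072,0.277,0.507,0],[45,-458,-150,-0.072,0.277,0.507,0]]]'; python3 rel.py bed -14 0 56 3.1416; python3 pile.py w10 75; python3 det.py sd6
```

```text
t: 24.25
ee_pos: [501.1, -151.5, 172.8]
orientation: [-0.443, -2.829, -0.062]
ft_force: [0.4, 1.1, -1.7]
width: 59.6
grasp_force: 30.0
t 24.2 world [ 501.1 -151.5  172.8] bed [-17.6   2.7 119. ] yawx bed -3.14 w 2.831 width 59.6 F bed [ 0.6  1.1 -1.7] grip 30.0 q6 -1.57
shift [-3.6, -2.7, 63.0] turn [-0.001, -0.001, 0.001] world [487.0, -150.0, 111.0]
t 24.2 world [ 501.1 -151.5  172.8] bed [-17.6   2.7 119. ] yawx bed -3.14 w 2.831 width 59.6 F bed [ 0.6  1.1 -1.7] grip 30.0 q6 -1.57
top -19.9 3.3 size 70.2 63.0 ang 0.1 xmin/max -55.095905 15.265925
t 24.3 world [ 501.2 -151.6  172.9] bed [-17.5   2.6 119.1] yawx bed -3.14 w 2.831 width 59.9 F bed [-0.2  0.3 -0.5] grip 30.0 q6 -1.58
cass px [233. 398.] world 529.5 436.4 size 85 47 yaw 0.818
```

```bash
python3 -m inch '[[[-3.5,-2.7,30,0,0,0,0],[-3.5,-2.7,55,0,0,0,0],[-3.5,-2.7,64,0,0,0,0],[-3.5,-2.7,64.5,0,0,0,0],[-10,-2.7,64.5,0,0,0,0],[-15,-2.7,64.5,0,0,0,0],[-16.5,-2.7,64.5,0,0,0,0],[-16.5,-2.7,64.5,0,0,0,0]]]'; python3 rel.py bed 0 0 52.7 3.1416
```

```text
t: 25.15
ee_pos: [498.9, -155.1, 106.3]
orientation: [-0.446, -2.829, -0.062]
ft_force: [0.2, -0.3, -1.7]
width: 59.6
grasp_force: 30.0
t 25.1 world [ 498.9 -155.1  106.3] bed [-0.1 -1.4 54.9] yawx bed 3.141 w 2.829 width 59.6 F bed [ 0.7 -0.2 -1.6] grip 30.0 q6 -1.58
shift [-0.1, 1.4, 2.2] turn [-0.0, -0.0, -0.001] world [499.0, -154.0, 104.0]
```

```bash
python3 -m inch '[[[-1,1.4,1,0,0,0,0],[-2,1.4,2,0,0,0,0],[-3,1.4,2.8,0,0,0,0],[-3,1.4,2.8,0,0,0,0]]]'; python3 rel.py
```

```text
t: 25.55
ee_pos: [499.8, -153.7, 104.5]
orientation: [-0.445, -2.825, -0.064]
ft_force: [-5.3, 2.9, 17.2]
width: 59.6
grasp_force: 30.0
t 25.6 world [ 499.8 -153.7  104.5] bed [ 0.8  0.1 53.2] yawx bed 3.141 w 2.829 width 59.6 F bed [-10.4   1.1  14.9] grip 30.0 q6 -1.58
```

```bash
python3 -m inch '[[[2,0,-1.5,0,0,0,0],[2,0,-1.5,0,0,0,100],[2,0,-1.5,0,0,0,100],[2,0,-1.5,0,0,0,100],[2,0,-1.5,0,0,0,100],[2,0,-1.5,0,0,0,100],[2,0,-40,0,0,0,100],[2,0,-90,0,0,0,100],[22,0,-110,0,0,0,100],[22,0,-110,0,0,0,100],[22,0,-110,0,0,0,100]]]'
python3 pile.py w11 45; python3 det.py sd7; python3 rel.py world 530 435 150 3.96
```

```text
t: 26.65
ee_pos: [509.6, -157.1, 214.4]
orientation: [-0.446, -2.829, -0.062]
ft_force: [-0.6, 1.4, -0.3]
width: 87.8
grasp_force: 0.0
t 26.6 world [ 509.6 -157.1  214.4] bed [-19.7  -0.  161.7] yawx bed 3.141 w 2.829 width 87.8 F bed [-0.9  1.1 -0.6] grip 0.0 q6 -1.58
top -0.5 0.7 size 85.6 50.7 ang 0.0 xmin/max -43.30258 42.31841
t 26.7 world [ 509.2 -156.9  213.6] bed [-19.8  -0.  160.8] yawx bed 3.141 w 2.829 width 88.1 F bed [ 0.3  0.1 -0.5] grip 0.0 q6 -1.58
cass px [233. 398.] world 529.5 436.4 size 85 47 yaw 0.818
t 26.8 world [ 509.1 -156.9  213.1] bed [-19.9  -0.  160.3] yawx bed 3.141 w 2.829 width 87.4 F bed [-0.6  0.9 -0.7] grip 0.0 q6 -1.58
shift [138.1, 569.7, 105.7] turn [0.16, -0.252, -1.123] world [530.0, 435.0, 150.0]
```

```bash
python3 -m inch '[[[138,570,90,0.16,-0.252,-1.123,100],[138,570,90,0.16,-0.252,-1.123,100],[138,570,106,0.16,-0.252,-1.123,100],[138,570,106,0.16,-0.252,-1.123,100],[138,570,106,0.16,-0.252,-1.123,100],[138,570,106,0.16,-0.252,-1.123,100],[138,570,106,0.16,-0.252,-1.123,100],[138,570,106,0.16,-0.252,-1.123,100],[138,570,106,0.16,-0.252,-1.123,100],[138,570,106,0.16,-0.252,-1.123,100],[138,570,106,0.16,-0.252,-1.123,100],[138,570,106,0.16,-0.252,-1.123,100],[138,570,106,0.16,-0.252,-1.123,100],[138,570,106,0.16,-0.252,-1.123,100],[138,570,106,0.16,-0.252,-1.123,100],[138,570,106,0.16,-0.252,-1.123,100],[138,570,106,0.16,-0.252,-1.123,100]]]'; python3 - <<'E'
from wr import *; from det import cass
cass(wrist("w12"))
E
python3 rel.py world 531 434.5 22 3.962
```

```text
t: 28.45
ee_pos: [531.2, 433.8, 150.8]
orientation: [-1.247, 2.882, -0.003]
ft_force: [-0.1, -0.2, -0.1]
width: 87.7
grasp_force: 0.0
cass px [328. 231.] world 531.0 435.2 size 85 50 yaw 0.819
t 28.5 world [531.3 434.  151. ] bed [-156.7  569.2   56.3] yawx bed -1.997 w -2.325 width 87.9 F bed [-0.1  0.3  0.2] grip 0.0 q6 -1.72
shift [-0.1, 0.8, 129.0] turn [-0.002, 0.001, -0.003] world [531.0, 434.0, 22.0]
```

```bash
python3 -m inch '[[[0,1,50,0,0,0,100],[0,1,100,0,0,0,100],[0,1,129,0,0,0,100],[0,1,129,0,0,0,100],[0,1,129,0,0,0,0],[0,1,129,0,0,0,0],[0,1,129,0,0,0,0],[0,1,129,0,0,0,0],[0,1,129,0,0,0,0],[0,1,129,0,0,0,0],[0,1,129,0,0,0,0],[0,1,129,0,0,0,0]]]'; python3 rel.py bed -16 0 130 3.1416;
```

```text
t: 29.7
ee_pos: [530.5, 435.6, 22.0]
orientation: [-1.249, 2.881, -0.003]
ft_force: [-1.2, -2.9, 5.5]
width: 60.0
grasp_force: 30.0
t 29.7 world [530.5 435.6  22. ] bed [-122.3  570.4  -68. ] yawx bed -1.996 w -2.323 width 60.0 F bed [-1.7 -3.1  5.2] grip 30.0 q6 -1.72
shift [449.0, -385.4, -160.3] turn [-0.16, 0.251, 1.123] world [505.0, -155.0, 183.0]
```

```bash
python3 -m inch '[[[0,0,-50,0,0,0,0],[0,0,-100,0,0,0,0],[0,0,-150,0,0,0,0],[449,-384,-160,-0.16,0.251,1.123,0],[449,-384,-160,-0.16,0.251,1.123,0],[449,-384,-160,-0.16,0.251,1.123,0],[449,-384,-160,-0.16,0.251,1.123,0],[449,-384,-160,-0.16,0.251,1.123,0],[449,-384,-160,-0.16,0.251,1.123,0],[449,-384,-160,-0.16,0.251,1.123,0],[449,-384,-160,-0.16,0.251,1.123,0],[449,-384,-160,-0.16,0.251,1.123,0],[449,-384,-160,-0.16,0.251,1.123,0],[449,-384,-160,-0.16,0.251,1.123,0],[449,-384,-160,-0.16,0.251,1.123,0],[449,-384,-160,-0.16,0.251,1.123,0],[449,-384,-160,-0.16,0.251,1.123,0],[449,-384,-160,-0.16,0.251,1.123,0],[449,-384,-160,-0.16,0.251,1.123,0]]]'; python3 rel.py bed -14 0 69.5 3.1416; python3 wr.py w13; python3 det.py sd8
```

```text
t: 31.6
ee_pos: [503.6, -153.0, 182.1]
orientation: [-0.443, -2.83, -0.063]
ft_force: [0.0, 0.5, 0.3]
width: 59.9
grasp_force: 30.0
t 31.6 world [ 503.6 -153.   182.1] bed [-17.4   2.  128.8] yawx bed -3.14 w 2.831 width 59.9 F bed [-0.2  0.5  0.2] grip 30.0 q6 -1.58
shift [-3.4, -2.0, 59.3] turn [0.0, -0.0, 0.001] world [491.0, -151.0, 124.0]
t 31.6 world [ 503.6 -153.   182.1] bed [-17.4   2.  128.8] yawx bed -3.14 w 2.831 width 59.9 F bed [-0.2  0.5  0.2] grip 30.0 q6 -1.58
t 31.6 world [ 503.7 -153.1  182.2] bed [-17.4   1.9 128.8] yawx bed -3.14 w 2.831 width 59.8 F bed [ 0.3 -0.3 -1.2] grip 30.0 q6 -1.58
```

```bash
python3 -m inch '[[[-3.5,-2,30,0,0,0,0],[-3.5,-2,52,0,0,0,0],[-3.5,-2,59,0,0,0,0],[-3.5,-2,60,0,0,0,0],[-10,-2,60,0,0,0,0],[-15,-2,60,0,0,0,0],[-16,-2,60,0,0,0,0],[-16,-2,60,0,0,0,0]]]'; python3 rel.py bed 0 0 67 3.1416
```

```text
t: 32.5
ee_pos: [502.2, -156.0, 120.3]
orientation: [-0.446, -2.83, -0.063]
ft_force: [-1.2, 1.1, -1.3]
width: 59.9
grasp_force: 30.0
t 32.5 world [ 502.2 -156.   120.3] bed [-0.7 -1.3 69.2] yawx bed 3.141 w 2.829 width 59.9 F bed [-1.1  0.7 -1.7] grip 30.0 q6 -1.58
shift [-0.7, 1.3, 2.2] turn [0.0, 0.0, -0.0] world [503.0, -155.0, 118.0]
```

```bash
python3 -m inch '[[[-1.5,1.3,1,0,0,0,0],[-2.5,1.3,2,0,0,0,0],[-3.5,1.3,2.8,0,0,0,0],[-3.5,1.3,2.8,0,0,0,0]]]'; python3 rel.py
```

```text
t: 32.9
ee_pos: [502.4, -155.2, 119.0]
orientation: [-0.445, -2.824, -0.063]
ft_force: [-12.1, 2.1, 25.5]
width: 60.0
grasp_force: 30.0
t 32.9 world [ 502.4 -155.2  119. ] bed [-0.5 -0.5 67.9] yawx bed 3.141 w 2.829 width 60.0 F bed [-18.7  -1.7  21.2] grip 30.0 q6 -1.58
```

```bash
python3 -m inch '[[[2.5,0,-2,0,0,0,0],[2.5,0,-2,0,0,0,100],[2.5,0,-2,0,0,0,100],[2.5,0,-2,0,0,0,100],[2.5,0,-2,0,0,0,100],[2.5,0,-2,0,0,0,100],[2,0,-40,0,0,0,100],[2,0,-90,0,0,0,100],[22,0,-95,0,0,0,100],[22,0,-95,0,0,0,100],[22,0,-95,0,0,0,100]]]'
python3 pile.py w14 60; python3 det.py sd9; python3 rel.py world 450 137 170 3.1
```

```text
t: 34.0
ee_pos: [509.2, -157.0, 213.4]
orientation: [-0.446, -2.829, -0.063]
ft_force: [0.0, 0.1, 0.4]
width: 87.7
grasp_force: 0.0
t 34.0 world [ 509.2 -157.   213.4] bed [-1.980e+01 -1.000e-01  1.606e+02] yawx bed 3.141 w 2.829 width 87.7 F bed [-0.1  0.1  0.4] grip 0.0 q6 -1.58
top -0.4 0.6 size 86.1 50.6 ang 0.0 xmin/max -43.407776 42.689137
t 34.0 world [ 509.1 -156.9  212.9] bed [-19.7  -0.  160.1] yawx bed 3.141 w 2.829 width 88.4 F bed [ 0.   0.4 -0.4] grip 0.0 q6 -1.58
t 34.1 world [ 509.1 -157.   212.6] bed [-1.970e+01 -1.000e-01  1.598e+02] yawx bed 3.141 w 2.829 width 87.8 F bed [-0.2  0.7 -0.5] grip 0.0 q6 -1.58
shift [128.9, 261.6, 81.8] turn [0.038, -0.28, -0.269] world [450.0, 137.0, 170.0]
```

All four are piled. Now over the plate.

```bash
python3 -m inch '[[[129,262,70,0.038,-0.28,-0.269,100],[129,262,70,0.038,-0.28,-0.269,100],[129,262,82,0.038,-0.28,-0.269,100],[129,262,82,0.038,-0.28,-0.269,100],[129,262,82,0.038,-0.28,-0.269,100],[129,262,82,0.038,-0.28,-0.269,100],[129,262,82,0.038,-0.28,-0.269,100],[129,262,82,0.038,-0.28,-0.269,100],[129,262,82,0.038,-0.28,-0.269,100],[129,262,82,0.038,-0.28,-0.269,100]]]'; python3 wr.py w15
```

```text
t: 35.1
ee_pos: [451.0, 136.1, 170.6]
orientation: [0.069, 3.139, -0.001]
ft_force: [0.2, -0.9, 0.7]
width: 88.0
grasp_force: 0.0
t 35.1 world [451.  136.1 170.6] bed [-147.7  261.    79.3] yawx bed -2.863 w 3.098 width 88.0 F bed [ 0.3 -0.8  0.8] grip 0.0 q6 -1.26
```

View pics/w15.png

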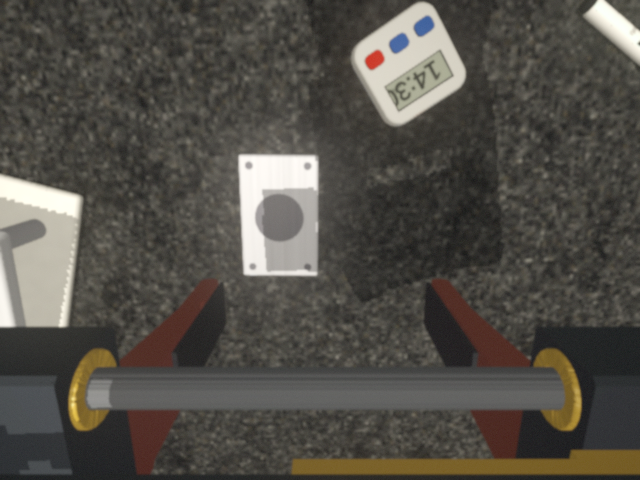

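The plate is at (239–319, 155–276), left of centre, so it has been knocked a few centimetres aside. The timer is at (410,63).

```bash
python3 - <<'E'
from h import *
d=pickle.load(open("w15.pkl","rb"))
W=np.array([atz(d,p,10)[:2] for p in((238,155),(319,155),(319,275),(243.5,276))]); print(W.round(1),W.mean(0))
a=W[3]-W[0]+W[2]-W[1]; print(np.arctan2(a[1],a[0]),np.linalg.norm(a)/2)
E
python3 rel.py world 450 113 22 3.1
```

```text
[[394.8  74.6]
 [397.4 134.7]
 [492.1 130.2]
 [490.4  69.3]] [443.67531589 102.18543262]
-0.051067115221113644 95.31238120025264
t 35.1 world [451.  136.  170.8] bed [-147.7  260.9   79.5] yawx bed -2.863 w 3.098 width 87.9 F bed [ 0.2 -0.5  0.4] grip 0.0 q6 -1.26
shift [0.3, -23.0, 148.8] turn [-0.0, 0.002, -0.002] world [450.0, 113.0, 22.0]
```

```bash
python3 rel.py world 443.7 102.2 20.7 3.091; python3 rel.py bed -17 0 145 3.1416
```

```text
t 35.1 world [451.  136.  170.8] bed [-147.7  260.9   79.5] yawx bed -2.863 w 3.098 width 87.9 F bed [ 0.2 -0.5  0.4] grip 0.0 q6 -1.26
shift [6.1, -34.1, 150.1] turn [-0.0, 0.002, 0.007] world [444.0, 102.0, 21.0]
t 35.1 world [451.  136.  170.8] bed [-147.7  260.9   79.5] yawx bed -2.863 w 3.098 width 87.9 F bed [ 0.2 -0.5  0.4] grip 0.0 q6 -1.26
shift [-69.5, -289.7, -26.7] turn [-0.038, 0.28, 0.266] world [508.0, -156.0, 198.0]
```

```bash
python3 -m inch '[[[6,-34,0,0,0,0.007,100],[6,-34,50,0,0,0.007,100],[6,-34,100,0,0,0.007,100],[6,-34,140,0,0,0.007,100],[6,-34,150,0,0,0.007,100],[6,-34,150,0,0,0.007,100],[6,-34,150,0,0,0.007,0],[6,-34,150,0,0,0.007,0],[6,-34,150,0,0,0.007,0],[6,-34,150,0,0,0.007,0],[6,-34,150,0,0,0.007,0],[6,-34,150,0,0,0.007,0],[6,-34,150,0,0,0.007,0],[6,-34,150,0,0,0.007,0],[6,-34,150,0,0,0.007,0]]]';  python3 rel.py bed -17 0 145 3.1416
```

```text
t: 36.65
ee_pos: [443.9, 103.4, 21.4]
orientation: [0.076, 3.138, -0.0]
ft_force: [0.5, -3.3, 6.9]
width: 59.9
grasp_force: 30.0
t 36.6 world [443.9 103.4  21.4] bed [-103.3  227.6  -63.2] yawx bed -2.868 w 3.093 width 59.9 F bed [-0.5 -3.   7. ] grip 30.0 q6 -1.32
shift [-76.8, -256.4, -176.0] turn [-0.037, 0.281, 0.262] world [508.0, -156.0, 198.0]
```

```bash
python3 -m inch '[[[0,0,-40,0,0,0,0],[0,0,-80,0,0,0,0],[0,0,-130,0,0,0,0],[0,0,-176,0,0,0,0],[-77,-256,-176,-0.037,0.281,0.262,0],[-77,-256,-176,-0.037,0.281,0.262,0],[-77,-256,-176,-0.037,0.281,0.262,0],[-77,-256,-176,-0.037,0.281,0.262,0],[-77,-256,-176,-0.037,0.281,0.262,0],[-77,-256,-176,-0.037,0.281,0.262,0],[-77,-256,-176,-0.037,0.281,0.262,0],[-77,-256,-176,-0.037,0.281,0.262,0],[-77,-256,-176,-0.037,0.281,0.262,0]]]'; python3 rel.py bed -16 0 84 3.1416; python3 wr.py w16
```

```text
t: 37.95
ee_pos: [506.9, -154.2, 196.8]
orientation: [-0.443, -2.828, -0.064]
ft_force: [0.5, -0.3, -2.9]
width: 59.7
grasp_force: 30.0
t 38.0 world [ 506.9 -154.2  196.8] bed [-18.1   1.8 143.8] yawx bed -3.141 w 2.831 width 59.7 F bed [ 1.3 -0.1 -2.6] grip 30.0 q6 -1.58
shift [-2.2, -1.9, 59.8] turn [0.0, -0.002, 0.001] world [493.0, -152.0, 139.0]
t 38.0 world [ 506.9 -154.2  196.8] bed [-18.1   1.8 143.8] yawx bed -3.141 w 2.831 width 59.7 F bed [ 1.3 -0.1 -2.6] grip 30.0 q6 -1.58
```

View pics/w16.png

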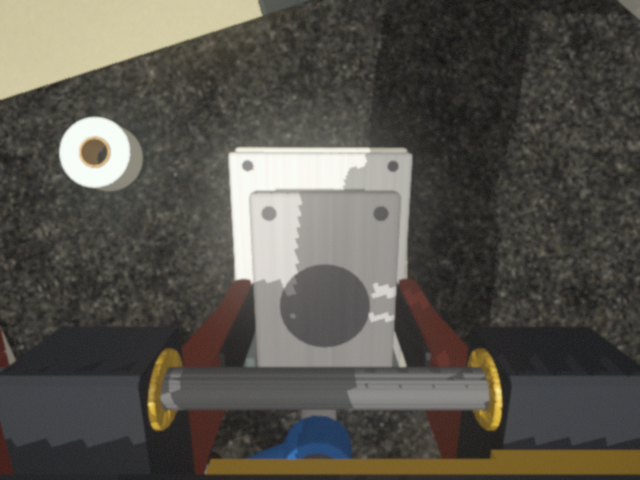

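The plate is held square at (250–400, 190 and down), disc centre (325,305). Lowering onto the pile.

```bash
python3 - <<'E'
from ang import *
d=pickle.load(open("w16.pkl","rb")); print(onbed(d,(325,305),143.8-11.4), onbed(d,(325,190.5),143.8-11.4))
E
python3 -m inch '[[[-2,-1.9,25,0,0,0,0],[-2,-1.9,48,0,0,0,0],[-2,-1.9,57,0,0,0,0],[-2,-1.9,60,0,0,0,0],[-8,-1.9,60.5,0,0,0,0],[-13,-1.9,60.5,0,0,0,0],[-15,-1.9,60.5,0,0,0,0],[-15,-1.9,60.5,0,0,0,0]]]'; python3 rel.py bed 0 0 81.4 3.1416
```

```text
[-19.65877412   2.67571215 132.4       ] [-67.79874448   2.57658824 132.4       ]
t: 38.8
ee_pos: [505.6, -157.3, 135.1]
orientation: [-0.446, -2.83, -0.063]
ft_force: [0.2, -0.1, -2.9]
width: 59.3
grasp_force: 30.0
t 38.8 world [ 505.6 -157.3  135.1] bed [-1.3 -1.4 84.4] yawx bed 3.141 w 2.829 width 59.3 F bed [ 1.  -0.  -2.7] grip 30.0 q6 -1.58
shift [-1.3, 1.4, 3.0] turn [0.0, 0.001, -0.0] world [506.0, -156.0, 132.0]
```

```bash
python3 -m inch '[[[-2,1.4,1,0,0,0,0],[-3.5,1.4,2,0,0,0,0],[-5,1.4,3.2,0,0,0,0],[-5.5,1.4,3.2,0,0,0,0],[-5.5,1.4,3.2,0,0,0,0]]]'; python3 rel.py
```

```text
t: 39.3
ee_pos: [507.5, -156.2, 132.7]
orientation: [-0.445, -2.824, -0.065]
ft_force: [-8.9, 3.7, 23.4]
width: 59.7
grasp_force: 30.0
t 39.3 world [ 507.5 -156.2  132.7] bed [ 0.8  0.2 82.5] yawx bed 3.141 w 2.829 width 59.7 F bed [-15.7   0.8  19.8] grip 30.0 q6 -1.58
```

```bash
python3 -m inch '[[[3,0,-1.5,0,0,0,0],[3,0,-1.5,0,0,0,100],[3,0,-1.5,0,0,0,100],[3,0,-1.5,0,0,0,100],[3,0,-1.5,0,0,0,100],[3,0,-1.5,0,0,0,100],[3,0,-40,0,0,0,100],[3,0,-90,0,0,0,100],[23,0,-100,0,0,0,100],[23,0,-100,0,0,0,100],[23,0,-100,0,0,0,100]]]'
python3 wr.py w17
```

```text
t: 40.4
ee_pos: [514.3, -158.6, 232.0]
orientation: [-0.446, -2.828, -0.063]
ft_force: [0.1, 0.0, 0.1]
width: 88.0
grasp_force: 0.0
t 40.4 world [ 514.3 -158.6  232. ] bed [-19.7  -0.  180. ] yawx bed 3.141 w 2.829 width 88.0 F bed [0.  0.1 0.1] grip 0.0 q6 -1.58
```

View pics/w17.png

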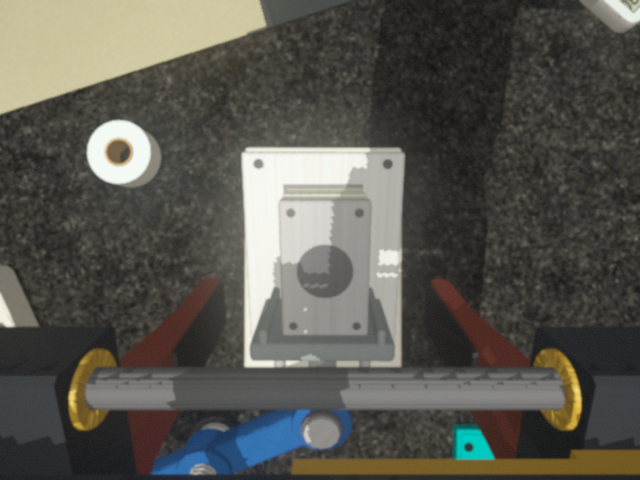

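The plate lies square between the lips: front edge at row 199, u 279–371, disc at (325,271). Post pivot at (322,428).

```bash
python3 - <<'E'
from ang import *
d=pickle.load(open("w17.pkl","rb"))
for p in ((325,271),(279,199),(371,199),(325,335)): print(onbed(d,p,70).round(1))
print(proj(d,BO+BR.apply([(84,0,122),(48,0,80),(48,37,80)])).round())
E
python3 rel.py bed 157 -155 235 2.01; python3 rel.py bed -20 0 290 3.1416
```

```text
[-0.6  1.  70. ]
[-49.3 -28.4  70. ]
[-49.3  30.3  70. ]
[47.1  1.  70. ]
[[323. 433.]
 [324. 344.]
 [378. 344.]]
t 40.5 world [ 514.2 -158.5  231.4] bed [-19.8  -0.  179.3] yawx bed 3.141 w 2.829 width 87.9 F bed [-0.1 -0.5 -1.2] grip 0.0 q6 -1.58
shift [-176.7, -154.9, -56.1] turn [-0.001, -0.002, 1.131] world [643.0, -363.0, 236.0]
t 40.5 world [ 514.2 -158.5  231.4] bed [-19.8  -0.  179.3] yawx bed 3.141 w 2.829 width 87.9 F bed [-0.1 -0.5 -1.2] grip 0.0 q6 -1.58
shift [0.5, 0.0, -110.7] turn [0.0, -0.002, -0.0] world [543.0, -168.0, 338.0]
```

```bash
python3 - <<'E'
from rel import *
b=BR.inv().apply(np.array([617.8,-356,146.4])-BO); print(b, np.hypot(b[0]-84,b[1]), np.arctan2(-b[1],84-b[0]))
rel("bed",b[0],b[1],320,2.007); rel("bed",b[0],b[1],b[2],2.007)
E
```

```text
[ 156.76610921 -156.14189809  141.67271549] 172.26490933554368 2.0068968680282664
shift [-176.2, -156.0, -141.1] turn [-0.001, -0.002, 1.134] world [665.0, -371.0, 318.0]
shift [-176.7, -156.0, 37.2] turn [-0.001, -0.002, 1.134] world [618.0, -356.0, 146.0]
```

```bash
python3 -m inch '[[[0,0,-50,0,0,0,100],[0,0,-100,0,0,0,100],[0,0,-141,0,0,0,100],[-176,-156,-141,0,-0.002,1.134,100],[-176,-156,-141,0,-0.002,1.134,100],[-176,-156,-141,0,-0.002,1.134,100],[-176,-156,-141,0,-0.002,1.134,100],[-176,-156,-141,0,-0.002,1.134,100],[-176,-156,-141,0,-0.002,1.134,100],[-176,-156,-141,0,-0.002,1.134,100],[-176,-156,-141,0,-0.002,1.134,100],[-176,-156,-141,0,-0.002,1.134,100],[-176,-156,-141,0,-0.002,1.134,100],[-176,-156,-92,0,-0.002,1.134,100],[-176,-156,-44,0,-0.002,1.134,100],[-176,-156,0,0,-0.002,1.134,100],[-176,-156,30,0,-0.002,1.134,100],[-176,-156,37,0,-0.002,1.134,100],[-176,-156,37,0,-0.002,1.134,0],[-176,-156,37,0,-0.002,1.134,0]]]'
python3 -m inch '[[[0,0,0,0,0,0,0],[0,0,0,0,0,0,0],[0,0,0,0,0,0,0],[0,0,0,0,0,0,0],[0,0,0,0,0,0,0],[0,0,0,0,0,0,0],[0,0,0,0,0,0,0],[0,0,0,0,0,0,0],[0,0,0,0,0,0,0],[0,0,0,0,0,0,0],[0,0,0,0,0,0,0]]]'
python3 - <<'E'
from rel import *
where()
p,r,o=cur(); P=BR.inv().apply(p-BO); t=np.arctan2(-P[1],84-P[0]); l=np.hypot(P[1],84-P[0]); print("th",t,"r",l)
for th in list(np.arange(t-.13,0,-.13))+[0,-.01,-.02]:
    D=np.array([84-l*np.cos(th)-P[0],-l*np.sin(th)-P[1],0]); s=r.inv().apply(BR.apply(D))
    print(s.round(0).tolist(), round(-(th-t),2),end=" ")
E
```

```text
t: 42.45
ee_pos: [619.3, -356.6, 150.0]
orientation: [-1.908, -2.163, 0.162]
ft_force: [0.6, 0.7, 1.3]
width: 75.3
grasp_force: 0.0
t: 43.55
ee_pos: [618.0, -355.9, 148.1]
orientation: [-1.907, -2.161, 0.163]
ft_force: [0.7, -0.0, -1.2]
width: 15.6
grasp_force: 30.0
t 43.5 world [ 618.  -355.9  148.1] bed [ 156.5 -156.   143.4] yawx bed 2.007 w 1.681 width 15.6 F bed [ 1.   0.2 -1. ] grip 30.0 q6 -0.62
th 2.005631271091554 r 172.01863070598577
[1.0, -22.0, -0.0] 0.13 [6.0, -44.0, -0.0] 0.26 [13.0, -65.0, -0.0] 0.39 [23.0, -85.0, -0.0] 0.52 [35.0, -104.0, -0.0] 0.65 [50.0, -121.0, -0.0] 0.78 [67.0, -136.0, -0.0] 0.91 [85.0, -148.0, -0.0] 1.04 [105.0, -158.0, -0.0] 1.17 [126.0, -166.0, -0.0] 1.3 [148.0, -170.0, -0.0] 1.43 [170.0, -172.0, -0.0] 1.56 [193.0, -170.0, -0.0] 1.69 [215.0, -166.0, -0.0] 1.82 [236.0, -159.0, -0.0] 1.95 [245.0, -156.0, -0.0] 2.01 [246.0, -155.0, -0.0] 2.02 [248.0, -154.0, -0.0] 2.03
```

```bash
python3 -m inch '[[[1,-22,0,0,0,0.13,0],[6,-44,0,0,0,0.26,0],[13,-65,0,0,0,0.39,0],[23,-85,0,0,0,0.52,0],[35,-104,0,0,0,0.65,0],[50,-121,0,0,0,0.78,0],[67,-136,0,0,0,0.91,0],[85,-148,0,0,0,1.04,0],[105,-158,0,0,0,1.17,0],[126,-166,0,0,0,1.3,0],[148,-170,0,0,0,1.43,0],[170,-172,0,0,0,1.56,0],[193,-170,0,0,0,1.69,0],[215,-166,0,0,0,1.82,0],[236,-159,0,0,0,1.95,0],[245,-156,0,0,0,2.0,0],[248,-154,0,0,0,2.03,0],[248,-154,0,0,0,2.03,0]]]'; python3 - <<'E'
from rel import *
where()
p,r,o=cur(); P=BR.inv().apply(p-BO); print("th",np.arctan2(-P[1],84-P[0]),np.hypot(P[1],84-P[0]))
E
```

```text
t: 45.35
ee_pos: [442.2, -136.1, 215.7]
orientation: [-3.04, 0.51, 0.43]
ft_force: [-6.6, -22.4, -1.3]
width: 15.8
grasp_force: 30.0
t 45.4 world [ 442.2 -136.1  215.7] bed [-87.8  -0.8 143.4] yawx bed -0.022 w -0.335 width 15.8 F bed [  0.9 -23.3  -1.1] grip 30.0 q6 1.59
th 0.004517960736225144 171.82597710864462
```

```bash
python3 -m inch '[[[0,2,0,0,0,0,0],[0,2,0,0,0,0,100],[0,2,0,0,0,0,100],[0,2,0,0,0,0,100],[0,2,0,0,0,0,100],[0,2,0,0,0,0,100],[0,2,0,0,0,0,100],[0,2,-40,0,0,0,100],[0,2,-90,0,0,0,100],[0,2,-140,0,0,0,100],[-20,2,-160,0,0,0,100],[-20,2,-160,0,0,0,100],[-20,2,-160,0,0,0,100]]]'; python3 wr.py w18
```

```text
t: 46.65
ee_pos: [466.3, -140.7, 374.5]
orientation: [-3.03, 0.512, 0.427]
ft_force: [0.4, 0.6, -0.3]
width: 87.9
grasp_force: 0.0
t 46.6 world [ 466.3 -140.7  374.5] bed [-108.4    2.3  302.8] yawx bed -0.023 w -0.336 width 87.9 F bed [ 0.3  0.7 -0.2] grip 0.0 q6 1.59
```

View pics/w18.png

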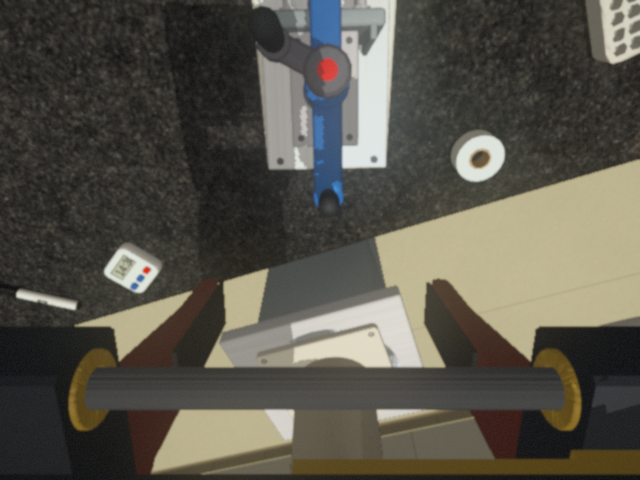

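Arm is fully in. Pin at (328,70), sleeve top at about (263,18), sleeve foot around (287,46).

```bash
python3 - <<'E'
from ang import *
d=pickle.load(open("w18.pkl","rb"))
for f in (0,.2,.3,.4,.6,.8): 
    x,y=35*np.sin(f),35*np.cos(f); print(f,proj(d,BO+BR.apply([(x,y,236-4*f),(x,y,194-4*f),(0,0,194-4*f)])).round().tolist())
E
cp pics/w18.png /dev/null; python3 - <<'E'
import cv2
f=cv2.imread("pics/w18.png"); cv2.imwrite("pics/w18c.png",cv2.resize(f[0:110,230:370],None,fx=5,fy=5,interpolation=cv2.INTER_CUBIC))
E
```

```text
0 [[253.0, 58.0], [265.0, 70.0], [325.0, 69.0]]
0.2 [[253.0, 42.0], [266.0, 58.0], [325.0, 69.0]]
0.3 [[255.0, 35.0], [267.0, 51.0], [325.0, 69.0]]
0.4 [[257.0, 27.0], [269.0, 45.0], [325.0, 69.0]]
0.6 [[264.0, 13.0], [274.0, 34.0], [325.0, 70.0]]
0.8 [[273.0, 1.0], [282.0, 24.0], [325.0, 70.0]]
```

View pics/w18c.png

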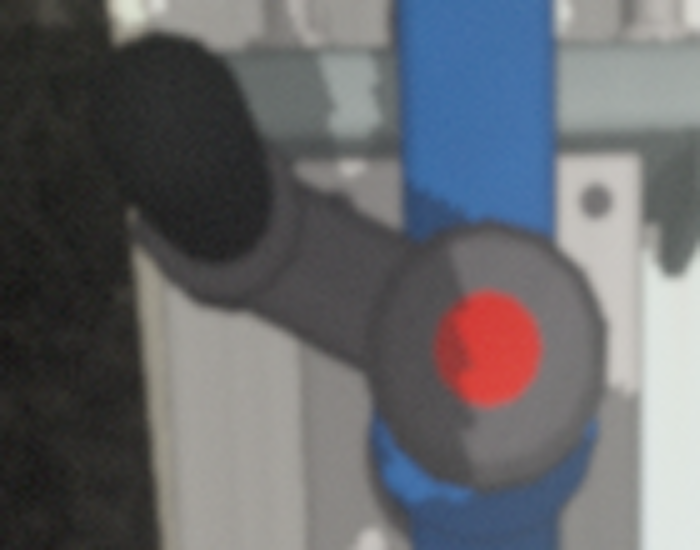

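The crank stands at about 0.48 rad (sleeve foot (275,44), hub centre (327,70)), and the pin is flush. Next I'll approach the sleeve with partly open fingers.

```bash
python3 rel.py bed 16 30 270 0; python3 rel.py bed 16 30 219 0
```

```text
t 46.7 world [ 466.  -140.6  373.6] bed [-108.4    2.2  301.8] yawx bed -0.023 w -0.336 width 88.1 F bed [-0.3  0.3  0.3] grip 0.0 q6 1.59
shift [123.8, -30.6, 31.7] turn [0.001, 0.001, -0.023] world [580.0, -148.0, 309.0]
t 46.7 world [ 466.  -140.6  373.6] bed [-108.4    2.2  301.8] yawx bed -0.023 w -0.336 width 88.1 F bed [-0.3  0.3  0.3] grip 0.0 q6 1.59
shift [123.8, -30.6, 82.7] turn [0.001, 0.001, -0.023] world [567.0, -144.0, 260.0]
```

```bash
python3 -m inch '[[[124,-30,0,0,0,-0.023,60],[124,-30,0,0,0,-0.023,60],[124,-30,0,0,0,-0.023,60],[124,-30,25,0,0,-0.023,60],[124,-30,25,0,0,-0.023,60],[124,-30,25,0,0,-0.023,60],[124,-30,45,0,0,-0.023,60],[124,-30,65,0,0,-0.023,60],[124,-30,80,0,0,-0.023,60],[124,-30,82,0,0,-0.023,60],[124,-30,82,0,0,-0.023,0],[124,-30,82,0,0,-0.023,0],[124,-30,82,0,0,-0.023,0],[124,-30,82,0,0,-0.023,0],[124,-30,82,0,0,-0.023,0],[124,-30,82,0,0,-0.023,0],[124,-30,82,0,0,-0.023,0]]]'
python3 - <<'E'
from rel import *
where(); p,r,o=cur(); P=BR.inv().apply(p-BO); print(P, "phi if centre 0:",np.arctan2(P[0],P[1]),np.hypot(*P[:2]), "tool y in bed",BR.inv().apply(r.apply([0,1,0])).round(3))
E
```

```text
t: 48.4
ee_pos: [567.5, -145.0, 261.9]
orientation: [-3.033, 0.477, 0.425]
ft_force: [0.1, 0.2, 2.8]
width: 15.1
grasp_force: 30.0
t 48.4 world [ 567.5 -145.   261.9] bed [ 16.6  29.2 221.5] yawx bed 0.0 w -0.312 width 15.1 F bed [-0.7  0.2  2.7] grip 30.0 q6 1.6
[ 16.63880092  29.23118663 221.52927437] phi if centre 0: 0.5174750821776358 33.63498131016046 tool y in bed [ 0.    -1.     0.001]
```

```bash
python3 - <<'E'
import numpy as np
f0=.5
for f in np.arange(f0+.25,4.01,.25): print(f"[{35*np.sin(f)-16.6:.1f},{-(35*np.cos(f)-30.6):.1f},{4*(f-f0):.0f},0,0,0,0]",end=",")
E
```

```text
[7.3,5.0,1,0,0,0,0],[12.9,11.7,2,0,0,0,0],[16.6,19.6,3,0,0,0,0],[18.3,28.1,4,0,0,0,0],[17.8,36.8,5,0,0,0,0],[15.2,45.2,6,0,0,0,0],[10.6,52.6,7,0,0,0,0],[4.3,58.6,8,0,0,0,0],[-3.2,63.0,9,0,0,0,0],[-11.7,65.2,10,0,0,0,0],[-20.4,65.4,11,0,0,0,0],[-28.9,63.4,12,0,0,0,0],[-36.6,59.3,13,0,0,0,0],[-43.1,53.5,14,0,0,0,0],
```

```bash
python3 -m inch '[[[7.3,5,1,0,0,0,0],[12.9,11.7,2,0,0,0,0],[16.6,19.6,3,0,0,0,0],[18.3,28.1,4,0,0,0,0],[17.8,36.8,5,0,0,0,0],[15.2,45.2,6,0,0,0,0],[10.6,52.6,7,0,0,0,0],[4.3,58.6,8,0,0,0,0],[-3.2,63,9,0,0,0,0],[-11.7,65.2,10,0,0,0,0],[-20.4,65.4,11,0,0,0,0],[-28.9,63.4,12,0,0,0,0],[-36.6,59.3,13,0,0,0,0],[-43.1,53.5,14,0,0,0,0],[-43.1,53.5,14,0,0,0,0]]]'
python3 - <<'E'
from rel import *
from workcell import optics
where(); p,r,o=cur(); P=BR.inv().apply(p-BO); f=np.arctan2(P[0],P[1]+1.4)%(2*np.pi); print("phi",f,np.hypot(P[0],P[1]+1.4))
for n in("side","scene"):
    d=optics.get_image(n); pickle.dump(d,open(n+"p.pkl","wb")); h=cv2.cvtColor(d["frame"],cv2.COLOR_RGB2HSV)
    pin=proj(d,BO+BR.apply([(0,-1.4,194-4*f),(0,-1.4,194-4*f+10)])); print(n,pin.round(1).tolist())
    u,v=pin.mean(0).astype(int); s=h[v-15:v+15,u-15:u+15]; m=((s[...,0]<8)|(s[...,0]>172))&(s[...,1]>120)&(s[...,2]>60); ys,xs=np.nonzero(m); 
    if len(xs): print("red n",len(xs),"u",xs.min()+u-15,xs.max()+u-15,"v",ys.min()+v-15,ys.max()+v-15)
E
```

```text
t: 49.9
ee_pos: [508.1, -182.7, 260.2]
orientation: [-3.034, 0.477, 0.423]
ft_force: [3.2, -0.7, 2.4]
width: 15.3
grasp_force: 30.0
t 49.9 world [ 508.1 -182.7  260.2] bed [-26.1 -24.9 207.5] yawx bed 0.0 w -0.312 width 15.3 F bed [2.5 0.3 3.2] grip 30.0 q6 1.53
phi 3.980286262480541 35.15233565018612
side [[372.3, 198.1], [371.6, 194.5]]
red n 18 u 370 381 v 181 198
scene [[386.0, 267.1], [387.1, 263.8]]
red n 155 u 383 400 v 250 273
```

```bash
python3 - <<'E'
import numpy as np
f0=4.0
for f in np.arange(f0+.22,5.4,.22): print(f"[{35*(np.sin(f)-np.sin(f0)):.1f},{-35*(np.cos(f)-np.cos(f0)):.1f},{4*(f-f0):.1f},0,0,0,0]",end=",")
E
```

```text
[-4.4,-6.3,0.9,0,0,0,0],[-7.2,-13.5,1.8,0,0,0,0],[-8.5,-21.0,2.6,0,0,0,0],[-8.0,-28.7,3.5,0,0,0,0],[-5.9,-36.1,4.4,0,0,0,0],[-2.2,-42.9,5.3,0,0,0,0],
```

```bash
python3 -m inch '[[[-4.4,-6.3,0.9,0,0,0,0],[-7.2,-13.5,1.8,0,0,0,0],[-8.5,-21,2.6,0,0,0,0],[-8,-28.7,3.5,0,0,0,0],[-5.9,-36.1,4.4,0,0,0,0],[-2.2,-42.9,5.3,0,0,0,0],[-2.2,-42.9,5.3,0,0,0,0],[-2.2,-42.9,5.3,0,0,0,0]]]'
python3 - <<'E'
from rel import *
where(); p,r,o=cur(); P=BR.inv().apply(p-BO); f=np.arctan2(P[0],P[1]+1.4)%(2*np.pi); print("phi",f,np.hypot(P[0],P[1]+1.4))
E
python3 -m inch '[[[0,0,0,0,0,0,50],[0,0,0,0,0,0,50],[0,0,0,0,0,0,50],[0,0,0,0,0,0,50],[0,0,0,0,0,0,50],[0,0,-30,0,0,0,50],[0,0,-70,0,0,0,50],[-60,0,-90,0,0,0,50],[-80,0,-90,0,0,0,50],[-80,0,-90,0,0,0,50],[-80,0,-90,0,0,0,50]]]'; python3 wr.py w19
python3 - <<'E'
from ang import *
d=pickle.load(open("w19.pkl","rb")); h=cv2.cvtColor(d["frame"],cv2.COLOR_RGB2HSV); m=(((h[...,0]<8)|(h[...,0]>172))&(h[...,1]>140)&(h[...,2]>100)).astype(np.uint8); m[280:]=0
n,l,s,c=cv2.connectedComponentsWithStats(m)
for i in range(1,n):
    if s[i,4]>60: print(s[i],c[i].round(1))
f=5.3
for k in (0,8,12,16,20): print(k,proj(d,BO+BR.apply([(0,-1.4,194-4*f+k),(-6.5,-1.4,194-4*f+k),(6.5,-1.4,194-4*f+k),(0,5.1,194-4*f+k),(0,-7.9,194-4*f+k)])).round(1).tolist())
E
```

```text
t: 50.8
ee_pos: [517.9, -140.5, 255.7]
orientation: [-3.033, 0.476, 0.426]
ft_force: [1.6, -0.4, 5.8]
width: 14.9
grasp_force: 30.0
t 50.8 world [ 517.9 -140.5  255.7] bed [-28.4  18.3 202.2] yawx bed 0.0 w -0.312 width 14.9 F bed [0.  0.2 6. ] grip 30.0 q6 1.59
phi 5.317668323309908 34.57468574689427
t: 51.9
ee_pos: [468.0, -123.9, 364.5]
orientation: [-3.033, 0.476, 0.424]
ft_force: [0.0, 0.1, -0.2]
width: 43.9
grasp_force: 0.0
t 51.9 world [ 468.  -123.9  364.5] bed [-109.    18.7  292.2] yawx bed 0.0 w -0.312 width 43.9 F bed [ 0.   0.1 -0.2] grip 0.0 q6 1.59
[349  57  22  24 392] [359.4  68.2]
0 [[358.4, 70.9], [358.1, 82.3], [358.6, 59.3], [347.7, 70.8], [369.0, 70.9]]
8 [[359.5, 68.9], [359.2, 80.7], [359.8, 56.9], [348.5, 68.9], [370.5, 68.9]]
12 [[360.1, 67.9], [359.8, 79.9], [360.4, 55.7], [348.9, 67.9], [371.3, 67.9]]
16 [[360.7, 66.8], [360.4, 79.0], [361.0, 54.4], [349.3, 66.8], [372.1, 66.8]]
20 [[361.3, 65.7], [361.0, 78.1], [361.6, 53.1], [349.7, 65.7], [372.9, 65.7]]
```

```bash
python3 - <<'E'
from ang import *
from workcell import optics
f=5.31
for n in("side","scene"):
    d=optics.get_image(n); h=cv2.cvtColor(d["frame"],cv2.COLOR_RGB2HSV).astype(int)
    for k in (0,8,12,16,20): print(n,k,proj(d,BO+BR.apply([(0,-1.4,194-4*f+k),(35*np.sin(f),35*np.cos(f)-1.4,236-4*f)])).round(1).tolist())
    u,v=proj(d,BO+BR.apply([(0,-1.4,194-4*f)]))[0].astype(int); s=h[v-16:v+8,u-14:u+14]
    red=((s[...,0]<8)|(s[...,0]>172))&(s[...,1]>110)
    print("cols from",u-14)
    for i,row in enumerate(s): print(v-16+i,"".join("R" if red[i,j] else "#" if row[j,2]<75 else "+" if row[j,2]<140 else "." for j in range(28)))
E
```

```text
side 0 [[372.6, 200.1], [372.0, 186.3]]
side 8 [[372.1, 197.2], [372.0, 186.3]]
side 12 [[371.8, 195.7], [372.0, 186.3]]
side 16 [[371.6, 194.2], [372.0, 186.3]]
side 20 [[371.3, 192.7], [372.0, 186.3]]
cols from 358
184 +######+++++#+###++++++#+++.
185 ++++#+++++++###+++++++++#++.
186 ++++++++++++#+####++++++##+.
187 ++++++#+++++#######++++++#++
188 ##++#++++++#######+++++++#++
189 +++#++#####+########+++++#++
190 #++++#+#++#########+###++++#
191 ++++++++++++############+++#
192 +++++#+#++++#######+###+++++
193 +++++++++++########+#+++++++
194 +#++#++++++++######+++++++++
195 +#++++++++++R+######++++++++
196 ++++++++#+++R+######++++++++
197 +++++++####+R+######++#+++++
198 +++++##++++++R######++++++++
199 +###+++......R+#####++++++++
200 +#+++........R+####+++++++++
201 #++.........+++####+++++++#+
202 +..........++++#+++++...++++
203 ...........++++++++++.......
204 ...........+#++++++++.......
205 ...........+##+++++++.......
206 ...........+#+#++++++.......
207 ............++++++++........
scene 0 [[385.4, 268.8], [377.2, 253.8]]
scene 8 [[386.3, 266.2], [377.2, 253.8]]
scene 12 
[... 222 characters left out ...]
#++++++
255 #######################+++++
256 ##########################++
257 ############################
258 +###########################
259 ++##########################
260 .+##########################
261 ..+#########################
262 .+############RRRR+#########
263 .+###########RRRRRRR########
264 .+####++++###RRRRRRR+#######
265 .+###+...++#+RRRRRRR+#######
266 +####+....+++RRRRRRR########
267 +###++....+++RRRRRR+########
268 ####++....+++RRRRR++########
269 #+#++++++++++++RR++++#######
270 #####++++++++++++++++#######
271 #######+++++++++++++########
272 +######+++++++++++++########
273 +++++++++####+++++######++++
274 .......++############++++...
275 .......+++++########++++....
```

```bash
python3 - <<'E'
from ang import *
from workcell import optics
def show(d,u,v,w=12):
    h=cv2.cvtColor(d["frame"],cv2.COLOR_RGB2HSV).astype(int); s=h[v-w:v+w,u-w:u+w]; red=((s[...,0]<8)|(s[...,0]>172))&(s[...,1]>110)
    n,l,st,c=cv2.connectedComponentsWithStats(red.astype(np.uint8),connectivity=4)
    print([(st[i].tolist()) for i in range(1,n) if st[i,4]>8])
d0=pickle.load(open("scene0.pkl","rb"));A=lambda l,h,t=.444:(84-l*np.cos(t),-l*np.sin(t),h)
u,v=proj(d0,BO+BR.apply([A(84,192)]))[0].astype(int); print(u,v); show(d0,u,v)
show(optics.get_image("scene"),386,266)
d1=pickle.load(open("side0.pkl","rb"));u,v=proj(d1,BO+BR.apply([A(84,192)]))[0].astype(int); print(u,v); show(d1,u,v)
E
```

```text
400 268
[[11, 10, 5, 4, 16]]
[[10, 8, 7, 8, 44]]
378 189
[]
```

In the scene view the pin's red patch has grown from 4 to 8 rows, about 12 mm. That matches the crank angle of 5.32 rad, which predicts 12.3 mm. The gripper is clear, so I'm handing in.

```bash
python3 - <<'E'
from workcell import ctrl
print(ctrl.close_job())
E
```

```text
the job is handed in; nothing more can be done
None
```

I handed the job in at about 52 s: all four cassettes and the steel plate are piled against the backstop, the arm is in at its stop, the pin stands out about 12 mm by my measurement, and no verdict came back.

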